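Bar the gear unit round to its tight spot, stow its loose parts and lock the guard

TASK

This gear unit rubs once in every turn and has to be left for the fitter. Swing the hasp off and open the yellow guard hood, turn the steel wheel round by its knob until you feel the spot where it rubs, and leave it standing squarely on that spot. Put every black socket screw and the brass bush that you find lying on the bench (some may be missing) into the parts well beside the wheel, then shut the hood fully and lay the hasp back down over its staple.

Things in the scene. Friction and masses are not known exactly. Their poses are not given: they have to be found in the camera images.
- gear_unit: blue cast gear unit, fixed on the bench; its base is 278 mm (its x) by 280 mm (its y), its flat top, the deck, 70 mm above the bench. Origin on the bench, 39 mm (in x) towards the hinge from the base's middle; its x axis points from the staple edge of the deck to the hood's hinge, y along the hinge, z up. All 'unit x, y, z' below are in this frame
- hood (a joint): yellow sheet-steel guard hood, 170 mm (unit x) by 264 mm (unit y), 66 mm high, open below, hinged along its rear lower edge; rad, 0 = shut flat on the deck, grows as its front rises, stop at 1.85. The stiff hinge (friction 0.75 N m) holds it at any angle; swinging it takes up to 8 N at the bar
- hood_hinge (a point): the hood's hinge axis, which runs along unit y through this point at unit (90, 0, 70.5) mm
- hood_bar (a point): middle of the hood's black pull bar: a round bar 10 mm thick and 84 mm long along unit y, its axis 45 mm in front of the hood's front wall; when shut it is at unit (-125, -45, 118.5) mm, 48 mm above the deck, so 215 mm ahead of and 48 mm above the hinge axis; it swings with the hood
- hasp (a joint): steel hasp strap, 36 mm wide, with a wire pull loop at its free end, hinged along unit y on the lower front wall of the hood; rad, 0 = lying over the staple on the deck, grows as its free end is raised, stop at 1.3 near the hood's front wall. A stiff pin (friction 0.06 N m) holds it at any angle
- hasp_bead (a point): middle of the red cross bar of the hasp's pull loop, pinched from above: round, 10 mm thick, 42 mm long along unit y, a clear window of 35 mm behind it for a finger. Hood shut and hasp down it is at unit (-165, 60, 95.5) mm, 25 mm above the deck; the hasp's pin, along unit y, is then at unit (-87, 60, 80.5) mm. Staple: wire loop 26 mm high at unit (-110, 60) mm
- wheel (a joint): steel barring wheel, 120 mm across, lying flat under the hood on an upright axle; rad about unit z (anticlockwise from above is positive), no stops; at 0 its knob stands towards the hinge (unit +x) of the axle. Light friction, about 0.05 N m. At one hidden place in the turn, different each time, it rubs: see wheel_axis. It stays where it is left
- wheel_axis (a point): point on the wheel's axle, 107 mm above the bench, at unit (4, -62, 107) mm. A high spot under the wheel runs onto a sprung pad once a turn: the torque rises to about 0.5 N m (11 N at the knob, against 1 N elsewhere) for some 0.55 rad of turn, with a run-on of about 0.35 rad before it and a run-off after it; the pad never blocks the wheel
- knob_grip (a point): middle of the wheel's black knob: upright round grip, 20 mm thick, from 90 to 121 mm above the bench (31 mm tall), 46 mm from the axle, free to spin about its own upright pin; its middle is 107 mm above the bench, the wheel's top 88 mm
- parts_well (a point): middle of the floor of the parts well, an open rectangular recess in the deck beside the wheel, 134 mm (unit x) by 112 mm (unit y) and 50 mm deep, black rubber floor 19.5 mm above the bench; at unit (5, 72, 19.5) mm; this point's axes are the unit's
- bolt_long_1_mid (a point): middle of a black socket-head screw lying on its side, 70 mm long along its y axis, shank about 10 mm, head 16 mm across at the +y end; this point is half-way along, 7 mm above the bench. May be absent
- bolt_long_2_mid (a point): middle of a black socket-head screw lying on its side, 60 mm long along its y axis, shank about 10 mm, head 16 mm across at the +y end; this point is half-way along, 7 mm above the bench. May be absent
- bolt_long_3_mid (a point): middle of a black socket-head screw lying on its side, 90 mm long along its y axis, shank about 10 mm, head 16 mm across at the +y end; this point is half-way along, 7 mm above the bench. May be absent
- brass_bush_mid (a point): middle of the brass bush lying on its side: a barrel 94 mm long along its y axis and 52 mm across, 0.6 kg; this point is 26 mm above the bench. May be absent
Not all that is in view belongs to the job. There is more than one size of the part that bears brass_bush_mid; the job needs the larger.

How it is judged:
By the outcome, as a careful person would: the job done as asked, in the order asked, and still so for the second after the job is handed in, with the robot touching nothing.
Of bolt_long_1, bolt_long_2, bolt_long_3, brass_bush only 3 to 4 are there at a start; the rules pass over those that are not, and their reading is None.
At some moment in a run one of brass_bush may be knocked a few centimetres aside while the robot is not near it.
Once in a run the grip may slacken for a moment while it holds something.
It also fails if it takes over 200 s, if anything falls off the work surface, if the arm or the gripper's body presses on something with over 40 N, if the wrist force passes 120 N, or if a joint passes its speed limit or range.

ROBOT

A 6-joint arm with a two-finger parallel gripper is mounted at the origin on a cart in front of the work surface, level with it; the furniture and walls round the work are solid. World frame = base frame: x ahead of the robot, y to its left, z up, the work surface at z = 0. Lengths are in mm, angles in rad, forces in N, time in s.
With the tool pointing down it reaches from about 350 to 925 mm from the base axis. Payload 6.4 kg.
Tool frame: the origin (TCP) lies on the centre line of the jaws, within the pads' length; the fingertips stand 17 mm ahead of it and the grasp point (between the pads) lies 2 mm behind it; z points along the fingers, y is the line along which they close (so a half turn about z gives the same grasp; the last joint's range is limited). The gripper opens to 94 mm and grips with 3 to 60 N. Pads are 16 mm wide; open, the fingers measure 119 mm over their backs; the gripper's body (75 mm by 177 mm) begins 78 mm behind the grasp point.
Start: joints at [1, 0.245, 1.558, -0, 1.339, -0.174], TCP at [251.203, 599.509, 222.455] pointing down, gripper open.
Joint ranges: [-3.13, 3.13], [-1.02, 2.26], [0.13, 2.54], [-0.95, 4.09], [0.21, 2.88], [-2.74, 2.74]. Speed limits (rad/s): [2.57, 2.57, 3.14, 3.14, 3.14, 3.14].

INTERFACE

Orientations are given as a 3x3 rotation matrix whose columns are the frame's x, y, z axes.
In Python, from cell import status, eyes, job_done gives the robot as it stands. The module is installed in compiled form; this text tells all that it offers.
- The arm moves only by the tool jog_arm, never from a script. Its argument "moves" is a list that holds one entry, the list of rows, each a list of 7 numbers: the finger opening in m, from 0 to 0.094, then the shift along the world's x, y, z in m, then the turn, a rotation vector about the world's x, y, z in rad. In form: [[[gripper, dx, dy, dz, wx, wy, wz], ...]]. A call has 1 to 20 rows; each row shifts and turns the commanded pose from where the row before left it; what a row does not reach is not made up. A row lasts 1/8 s, in which the tool goes at most 62.5 mm and 10.7 degrees, less where a joint would pass 70% of its speed; a pose out of reach is approached as far as the arm can. A call with a gripper value outside its range is refused whole. The fingers move at their own pace and stop on an object; "squeeze" is the grip in N (left out, the last holds). Time passes only in rows, so rows that do not move let the fingers close. It gives the time, the measured TCP pose, the force, the opening and the grip force at its end, in the units of the state.
- status.observe(): the state, without advancing time (a new reading comes with each control period).
- eyes.camera(name): name is "side" or "top"; returns the picture (384x512x3 uint8, red, green, blue); there is no depth.
- eyes.calibration(name): a dict with "intrinsics" (3x3 intrinsics, pixels), "D" ([k1, k2, p1, p2, k3] as OpenCV has them; the pictures are not rectified), "view" (4x4, takes a point from world to camera coordinates). Camera axes: x right, y down, z forward; pixel columns grow to the right and rows downward; lengths in mm; the calibration is good to about 2 mm. A picture is of the moment at which its call begins. calibration takes no time and is no camera call.
- job_done(): hands the job in; it is judged then, once.
The state is a dict: "time_s": time; "joint_pos": joint angles; "dq": joint speeds; "joint_efforts": joint torques, N m; "tool_pos": TCP position; "eef_rot": TCP orientation; "ft_force": force on the tool from outside, world axes, zero at the start; "moment": the same for the moment, N m; "grip_width": finger opening in mm; "grip_force": force on a finger pad.
Only numpy, scipy, OpenCV 4.12 (cv2) and the standard library are available. Lean on these libraries where they do the work, as an engineer would, in place of code of your own. Each camera call takes 0.05 s, during which the arm holds its last target. There are 200 camera calls.

## Working session

There is one attempt and no reset: what is moved stays moved. The work goes in short steps, Python scripts to look and compute and a tool call to move; the robot and the scene stay as the last step left them, time stands still between calls to the robot, and variables do not carry over. Pictures are saved under pics/ and viewed, at most 14 in all, crops included, and the job is handed in when it is done.

Besides the shell and the picture viewer there is one more tool, called after "Call:" as name(argument=value, ...) on one line, values as JSON. jog_arm: Moves the arm, as the interface text tells. Its arguments: {"type":"object","properties":{"moves":{"type":"array"},"squeeze":{"type":"number"}},"required":["moves"]}

```bash
ls; mkdir -p pics; cat > h.py <<'E'
import numpy as np, cv2
from cell import status, eyes, job_done
def cal(n):
    c=eyes.calibration(n); return np.array(c["intrinsics"],float),np.array(c["D"],float),np.array(c["view"],float)
def ray(n,px):
    K,D,V=cal(n); p=cv2.undistortPoints(np.array([[px]],float),K,D)[0,0]
    R=V[:3,:3];o=-R.T@V[:3,3]; d=R.T@np.array([p[0],p[1],1]); return o,d/np.linalg.norm(d)
def onz(n,px,z):
    o,d=ray(n,px); return o+d*(z-o[2])/d[2]
def proj(n,P):
    K,D,V=cal(n); return cv2.projectPoints(np.array(P,float).reshape(-1,1,3),cv2.Rodrigues(V[:3,:3])[0],V[:3,3],K,D)[0][:,0]
def tri(p1,p2):
    o1,d1=ray("top",p1);o2,d2=ray("side",p2)
    A=np.stack([d1,-d2],1);s=np.linalg.lstsq(A,o2-o1,rcond=None)[0]
    a,b=o1+d1*s[0],o2+d2*s[1]; return (a+b)/2,np.linalg.norm(a-b)
def snap(n,f=None):
    im=eyes.camera(n)[:,:,::-1].copy()
    if f: cv2.imwrite("pics/"+f,im)
    return im
E
python3 - <<'E'
from h import *
for n in("top","side"):
    im=snap(n,n+"0_raw.png"); cv2.imwrite(f"pics/{n}0.png",cv2.resize(im,(800,600),interpolation=cv2.INTER_CUBIC))
    K,D,V=cal(n);print(n,K.round(1).tolist(),D,(-V[:3,:3].T@V[:3,3]).round(),V[2,:3].round(2))
s=status.observe();print(s["eef_rot"],s["tool_pos"],s["ft_force"])
E
```

```text
pics
top [[482.5, 0.0, 259.5], [0.0, 482.5, 200.7], [0.0, 0.0, 1.0]] [0.0681533 0.        0.        0.        0.       ] [ 303.  -77. 1281.] [ 0.17  0.02 -0.99]
side [[349.7, 0.0, 257.5], [0.0, 349.7, 189.8], [0.0, 0.0, 1.0]] [-0.06373985  0.          0.          0.          0.        ] [ 315. -782.  539.] [ 0.24  0.84 -0.49]
[[-9.22280165e-01  3.86520950e-01 -9.22992074e-04]
 [ 3.86521934e-01  9.22279121e-01 -1.42020231e-03]
 [ 3.02318373e-04 -1.66658110e-03 -9.99998566e-01]] [250.93306482 599.07467449 221.47149561] [ 0.84736023  0.92036614 -0.5545185 ]
```

View pics/top0.png

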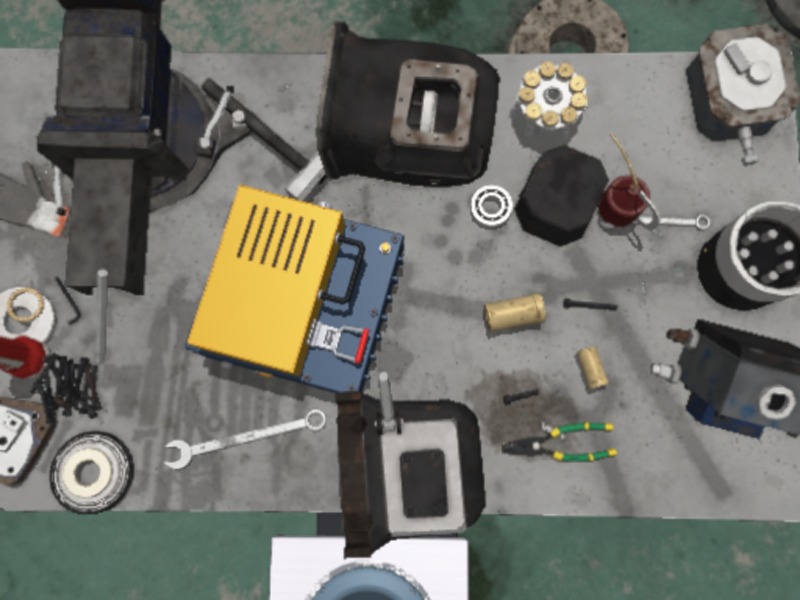

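View pics/side0.png

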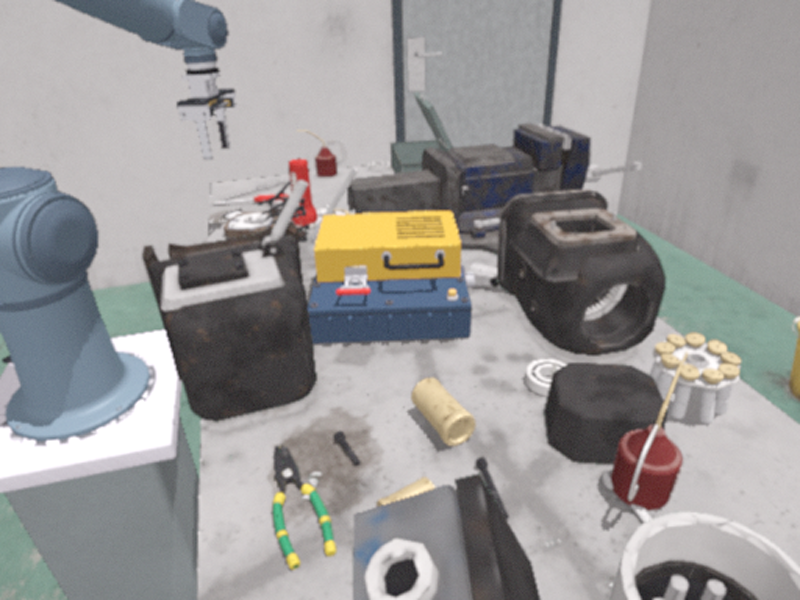

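The top view (800-px scale) shows the unit at (300,290), with the hinge to the left, and the red bead at (362,345).

What could be confused with the parts I want:
- **Bush:** large brass at (515,313) or small brass at (593,368).
- **Screws:** black screws at (590,304) and (520,397), against the pile at (68,385) and the hex key at (67,298).

I'll check these in close crops.

```bash
python3 - <<'E'
from h import *
t=cv2.imread("pics/top0_raw.png")
a=cv2.resize(t[110:260,115:265],(560,560),interpolation=cv2.INTER_CUBIC)
b=cv2.resize(t[180:270,300:400],(400,360),interpolation=cv2.INTER_CUBIC)[:, :240*2]
c=cv2.resize(t[170:270,0:80],(240,300),interpolation=cv2.INTER_CUBIC)
im=np.zeros((600,800,3),np.uint8); 
im[:400,:400]=cv2.resize(t[110:260,115:265],(400,400),interpolation=cv2.INTER_CUBIC)
im[:360,400:]=b; im[360:600,400:592]=c[:240,:192] if 0 else cv2.resize(t[170:270,0:80],(192,240),interpolation=cv2.INTER_CUBIC)
cv2.imwrite("pics/crop0.png",im)
hsv=cv2.cvtColor(t,cv2.COLOR_BGR2HSV)
roi=np.zeros(t.shape[:2],np.uint8); roi[180:270,300:400]=1
def blobs(m,z,n="top"):
    k,l,st,ce=cv2.connectedComponentsWithStats(m.astype(np.uint8))
    for i in range(1,k):
        if st[i,4]<25: continue
        ys,xs=np.where(l==i); P=np.array([onz(n,(x,y),z)[:2] for x,y in zip(xs,ys)])
        r=cv2.minAreaRect(P.astype(np.float32)); B=cv2.boxPoints(r)
        e=[B[1]-B[0],B[2]-B[1]];e=max(e,key=np.linalg.norm)
        print(st[i],ce[i].round(1),"c",np.round(r[0],1),"size",np.round(r[1],1),"dir",np.degrees(np.arctan2(e[1],e[0])).round(1),"mean",P.mean(0).round(1))
print("brass");blobs((roi>0)&(hsv[...,0]>12)&(hsv[...,0]<30)&(hsv[...,1]>80),26)
print("black");blobs((roi>0)&(hsv[...,2]<70),7)
red=lambda h:((h[...,0]<8)|(h[...,0]>172))&(h[...,1]>150)
r2=np.zeros_like(roi);r2[200:240,215:245]=1
print("bead");blobs((r2>0)&red(hsv),95.5)
s=cv2.imread("pics/side0_raw.png");hs=cv2.cvtColor(s,cv2.COLOR_BGR2HSV)
r3=np.zeros_like(roi);r3[175:195,210:245]=1
print("beadside");blobs((r3>0)&red(hs),95.5,"side")
E
```

```text
brass
[310 188  39  24 638] [329.3 199.6] c [ 523.8 -239.1] size [48.1 99. ] dir -79.6 mean [ 523.2 -239.6]
[370 222  19  26 284] [379.  234.9] c [ 431.4 -365.4] size [63.1 30.9] dir 18.0 mean [ 431.6 -366. ]
black
[361 191  34   8 115] [376.8 195. ] c [ 541.2 -369.8] size [87.1 13.8] dir 86.5 mean [ 539.9 -368.1]
[322 249  23  11  91] [331.4 253.6] c [ 385.7 -248.9] size [15.5 60.6] dir -71.1 mean [ 383.  -245.5]
[300 262   6   8  32] [301.9 266.5] c [ 351.2 -169.9] size [13.  18.1] dir -0.3 mean [ 348.8 -168.2]
bead
[227 210   9  23  82] [231.2 221.1] c [455.2  12.1] size [ 9.2 56.7] dir -14.0 mean [454.9  12.1]
beadside
[216 186  21   3  43] [225.4 186.6] c [453.9   9.5] size [10.7 53. ] dir -19.3 mean [453.5  12.1]
```

View pics/crop0.png

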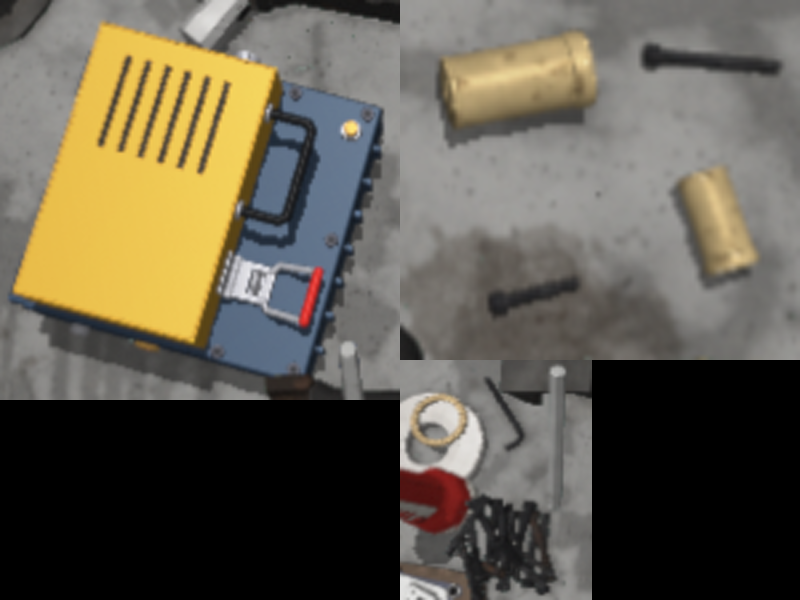

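The crops confirm the choices: large bush at raw (329,200), the 90 mm screw at (377,195) and the 60 mm screw at (331,254). The small bush at (379,235) and the pile are not part of the job. Next is the unit pose.

```bash
python3 - <<'E'
from h import *
A=onz("top",(258.6,150.1),70);B=onz("top",(230.3,251),70);print(A,B,np.linalg.norm(A-B))
# yellow top
t=cv2.imread("pics/top0_raw.png");h=cv2.cvtColor(t,cv2.COLOR_BGR2HSV)
m=((h[...,0]>18)&(h[...,0]<32)&(h[...,1]>170)&(h[...,2]>120)).astype(np.uint8)
c=max(cv2.findContours(m,0,2)[0],key=cv2.contourArea)[:,0]
P=np.array([onz("top",p,136.5)[:2] for p in c],np.float32);r=cv2.minAreaRect(P);print(r,cv2.boxPoints(r).round(1).tolist())
# LS unit pose: front corners (-178,-140),( -178,140), bead (-165,60)
bead,e=tri((231.2,221.1),(225.4,186.6));print("bead",bead,e)
U=np.array([[-178,-140],[-178,140],[-165,60]]);W=np.array([A[:2],B[:2],bead[:2]])
H=np.vdot
u=U-U.mean(0);w=W-W.mean(0)
th=np.arctan2((u[:,0]*w[:,1]-u[:,1]*w[:,0]).sum(),(u*w).sum());R=np.array([[np.cos(th),-np.sin(th)],[np.sin(th),np.cos(th)]])
T=W.mean(0)-R@U.mean(0);print("th",th,"T",T,"res",(U@R.T+T-W).round(1))
for n,p in dict(hingeA=(90,-132),hingeB=(90,132),bar=(-125,-45),bead=(-165,60),axle=(4,-62),well=(5,72),c1=(90,132),c2=(-80,132),c3=(-80,-132),c4=(90,-132)).items():print(n,(R@p+T).round(1))
E
```

```text
[644.20434761 -53.09619421  70.        ] [382.94350669  14.82374147  70.        ] 269.94507712265397
((553.772216796875, 160.46060180664062), (168.39991760253906, 259.37646484375), 75.00738525390625) [[406.70001220703125, 112.69999694824219], [657.2999877929688, 45.599998474121094], [700.7999877929688, 208.1999969482422], [450.29998779296875, 275.29998779296875]]
bead [454.32395442  12.32852381  95.29230376] 1.3919467468287645
th 1.3150701207058357 T [557.1021807  154.31206446] res [[ 3.3 -0.2]
 [-6.3  2.7]
 [ 3.  -2.5]]
hingeA [707.6 208. ]
hingeB [452.2 274.8]
bar [569.  22.]
bead [457.3   9.9]
axle [618.1 142.5]
well [488.7 177.4]
c1 [452.2 274.8]
c2 [409.2 110.3]
c3 [664.6  43.5]
c4 [707.6 208. ]
```

```bash
python3 - <<'E'
from h import *
f=.64
for n,a,b in [("lever tip",(384,376),(302,184)),("lever base",(390,425),(272,240)),("can left-front top",(345,395),(150,250)),("can white corner far",(445,405),(282,258)),("can rim far",(478,408),(300,240)),("cyl black top",(565,152),(565,370)),("motor",(495,75),(600,195))]:
    print(n,[np.round(v,0) for v in tri(np.array(a)*f,np.array(b)*f)])
E
```

```text
lever tip [array([388., -34., 304.]), np.float64(2.0)]
lever base [array([331., -40., 229.]), np.float64(7.0)]
can left-front top [array([267.,  -2., 242.]), np.float64(206.0)]
can white corner far [array([ 349., -115.,  234.]), np.float64(14.0)]
can rim far [array([ 358., -158.,  273.]), np.float64(14.0)]
cyl black top [array([ 723., -296.,  108.]), np.float64(97.0)]
motor [array([ 794., -174.,  291.]), np.float64(35.0)]
```

The lever tip stands at about (388,-34,304), close to the hasp, so I will tilt the tool away from it. I'll approach above the hasp bead first.

Call:
jog_arm(moves=[[[0.03,0,0,0.03,0,0,0.067],[0.03,0,0,0.03,0,0,0.067],[0.03,0.013,-0.0368,0,0.0168,0.0628,0],[0.03,0.013,-0.0368,0,0.0168,0.0628,0],[0.03,0.013,-0.0368,0,0.0168,0.0628,0],[0.03,0.013,-0.0368,0,0.0168,0.0628,0],[0.03,0.013,-0.0368,0,0,0,0],[0.03,0.013,-0.0368,0,0,0,0],[0.03,0.013,-0.0368,0,0,0,0],[0.03,0.013,-0.0368,0,0,0,0],[0.03,0.013,-0.0368,0,0,0,0],[0.03,0.013,-0.0368,0,0,0,0],[0.03,0.013,-0.0368,0,0,0,0],[0.03,0.013,-0.0368,0,0,0,0],[0.03,0.013,-0.0368,0,0,0,0],[0.03,0.013,-0.0368,0,0,0,0],[0.03,0.013,-0.0368,0,0,0,0],[0.03,0.014,-0.037,0,0,0,0],[0.03,0,0,0,0,0,0]]], squeeze=30)

```text
time_s: 2.48
tool_pos: [460.5, 9.0, 281.9]
eef_rot: [[-0.932, 0.263, -0.249], [0.254, 0.965, 0.067], [0.258, -0.0, -0.966]]
ft_force: [-0.7, 0.2, 0.7]
grip_width: 29.9
grip_force: 0.0
```

```bash
python3 - <<'E'
from h import *
a=snap("side");b=snap("top")
im=np.hstack([cv2.resize(a[60:240,90:310],(400,327)),cv2.resize(b[90:350,100:360],(400,400))[:327]])
cv2.imwrite("pics/p1.png",np.vstack([im]))
s=status.observe();print(np.round(s["tool_pos"],1),np.round(s["eef_rot"],3).tolist(),s["joint_pos"])
E
```

```text
[459.9  10.8 282.1] [[-0.933, 0.26, -0.249], [0.251, 0.966, 0.067], [0.258, -0.0, -0.966]] [-0.22905385 -0.09030373  1.82007132  0.0088581   1.67276258 -1.53683475]
```

View pics/p1.png

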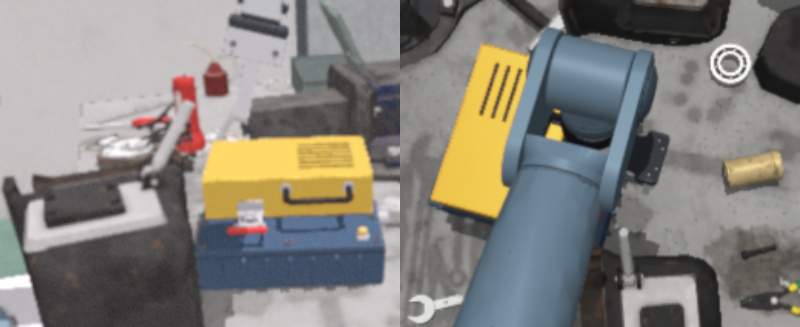

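Call:
jog_arm(moves=[[[0.03,0,0,-0.03,0,0,0],[0.03,0,0,-0.03,0,0,0],[0.03,0,0,-0.03,0,0,0],[0.03,0,0,-0.03,0,0,0],[0.03,0,0,-0.01,0,0,0],[0.03,0,0,0,0,0,0]]])

```text
time_s: 3.32
tool_pos: [459.9, 11.2, 152.5]
eef_rot: [[-0.933, 0.259, -0.249], [0.25, 0.966, 0.066], [0.258, -0.0, -0.966]]
ft_force: [-0.6, 0.6, 0.7]
grip_width: 30.0
grip_force: 0.0
```

```bash
python3 - <<'E'
from h import *
a=snap("side");cv2.imwrite("pics/p2.png",cv2.resize(a[0:240,0:320],(800,600)))
s=status.observe();print(np.round(s["tool_pos"],1),s["ft_force"])
E
```

```text
[460.6  10.9 153.3] [ 0.18122104 -0.03648917 -0.21333741]
```

View pics/p2.png

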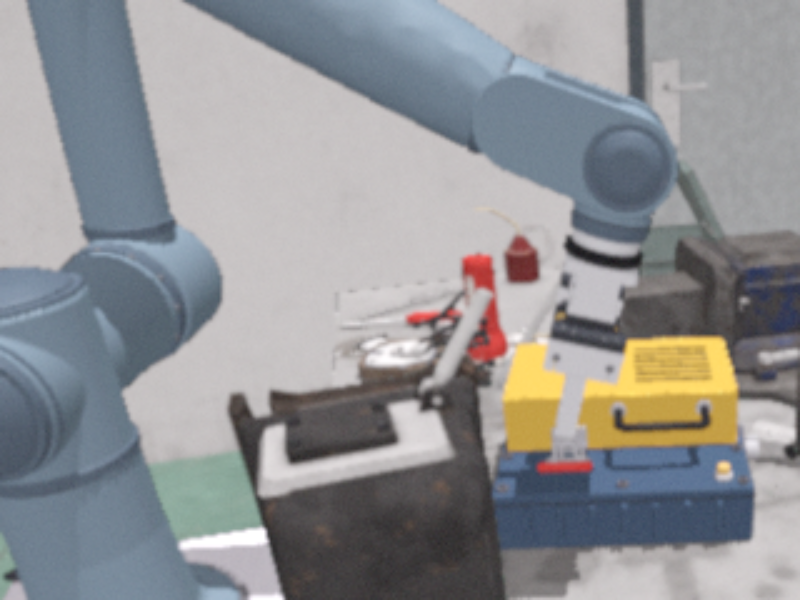

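The side view shows the arm well above the lever and the jaws over the red bead at (565,467). I'll lower, pinch and swing the hasp.

Call:
jog_arm(moves=[[[0.03,0,0,-0.03,0,0,0],[0.03,0,0,-0.026,0,0,0],[0.0,0,0,0,0,0,0],[0.0,0,0,0,0,0,0],[0.0,0,0,0,0,0,0]]], squeeze=30)

```text
time_s: 4.0
tool_pos: [461.5, 10.3, 98.1]
eef_rot: [[-0.934, 0.26, -0.245], [0.251, 0.966, 0.066], [0.254, -0.0, -0.967]]
ft_force: [0.2, -0.1, 2.7]
grip_width: 9.0
grip_force: 30.0
```

Call:
jog_arm(moves=[[[0.0,0.0006,0.0022,0.0077,0,0,0],[0.0,0.0006,0.0022,0.0077,0,0,0],[0.0,0.001,0.0036,0.007,0,0,0],[0.0,0.001,0.0036,0.007,0,0,0],[0.0,0.0013,0.0049,0.0061,0,0,0],[0.0,0.0013,0.0049,0.0061,0,0,0],[0.0,0.0016,0.0059,0.005,0,0,0],[0.0,0.0016,0.0059,0.005,0,0,0],[0.0,0.0018,0.0068,0.0037,0,0,0],[0.0,0.0018,0.0068,0.0037,0,0,0],[0.0,0,0,0,0,0,0]]])

```text
time_s: 5.38
tool_pos: [473.9, 56.3, 159.1]
eef_rot: [[-0.934, 0.259, -0.247], [0.251, 0.966, 0.063], [0.255, -0.003, -0.967]]
ft_force: [-1.5, -6.7, 12.4]
grip_width: 8.8
grip_force: 30.0
```

Call:
jog_arm(moves=[[[0.0,0.001,0.0036,0.0013,0,0,0],[0.0,0.001,0.0036,0.0013,0,0,0],[0.0,0,0,0,0,0,0],[0.018,0,0,0,0,0,0],[0.018,0,0,0,0,0,0],[0.018,0,0,0.03,0,0,0],[0.03,0,0,0.04,0,0,0],[0.03,0.0178,-0.008,0.0,-0.0134,-0.0502,0],[0.03,0.0178,-0.008,0.0,-0.0134,-0.0502,0],[0.03,0.0178,-0.008,0.0,-0.0134,-0.0502,0],[0.03,0.0178,-0.008,0.0,-0.0134,-0.0502,0],[0.03,0.0178,-0.008,0.0,-0.0134,-0.0502,0],[0.03,0,0,0,0,0,0]]])

```text
time_s: 7.0
tool_pos: [563.3, 24.7, 227.6]
eef_rot: [[-0.966, 0.26, -0.002], [0.26, 0.966, 0.001], [0.002, 0.001, -1.0]]
ft_force: [-0.2, -0.6, 0.4]
grip_width: 30.5
grip_force: 0.0
```

```bash
python3 - <<'E'
from h import *
a=snap("side");b=snap("top")
s=status.observe();print(np.round(s["tool_pos"],1),np.round(s["ft_force"],1),np.round(s["eef_rot"],3).tolist())
print("bar expected px",proj("side",[564.6,23.5,118.5]))
cv2.imwrite("pics/p3.png",cv2.resize(a[90:220,180:320],(646,600)))
E
```

```text
[563.1  24.9 227.6] [-0.4 -0.3  0. ] [[-0.966, 0.26, -0.002], [0.26, 0.966, 0.001], [0.002, 0.0, -1.0]]
bar expected px [[264.29271016 170.5182205 ]]
```

View pics/p3.png

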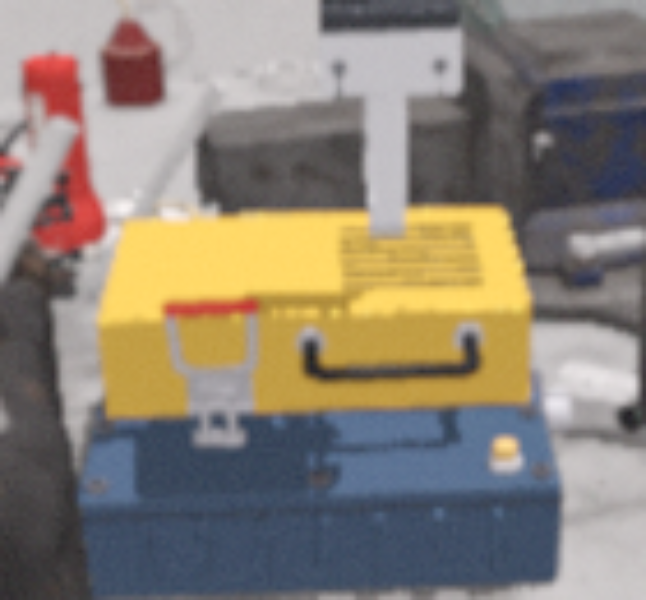

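The hasp stands up at crop (210,305) and the bar's middle is at raw (264.5,170.6), matching the prediction. I'll grip the bar and work out the arc.

Call:
jog_arm(moves=[[[0.03,0,0,-0.04,0,0,0],[0.03,0,0,-0.04,0,0,0],[0.03,0,0,-0.028,0,0,0],[0.0,0,0,0,0,0,0],[0.0,0,0,0,0,0,0],[0.0,0,0,0,0,0,0]]], squeeze=45)

```text
time_s: 7.85
tool_pos: [564.7, 24.2, 121.8]
eef_rot: [[-0.966, 0.26, 0.002], [0.26, 0.966, -0.001], [-0.002, -0.0, -1.0]]
ft_force: [-1.3, -0.9, 0.5]
grip_width: 9.0
grip_force: 45.0
```

```bash
cat > arc.py <<'E'
import numpy as np
def arc(a,b,n,r=220.3,a0=np.arctan2(48,215)):
    t=np.linspace(a,b,n+1)+a0; x=-r*np.cos(t); z=r*np.sin(t)
    for dx,dz in zip(np.diff(x),np.diff(z)): print("[0.0, %.4f, %.4f, %.4f, 0, 0, 0],"%(dx*.2588/1e3,dx*.9659/1e3,dz/1e3),end=" ")
    print()
E
python3 -c "
from arc import *
arc(0,1.78,19)"
```

```text
[0.0, 0.0014, 0.0052, 0.0199, 0, 0, 0], [0.0, 0.0019, 0.0070, 0.0193, 0, 0, 0], [0.0, 0.0023, 0.0087, 0.0185, 0, 0, 0], [0.0, 0.0028, 0.0104, 0.0176, 0, 0, 0], [0.0, 0.0032, 0.0119, 0.0165, 0, 0, 0], [0.0, 0.0036, 0.0134, 0.0153, 0, 0, 0], [0.0, 0.0039, 0.0147, 0.0139, 0, 0, 0], [0.0, 0.0043, 0.0159, 0.0125, 0, 0, 0], [0.0, 0.0045, 0.0169, 0.0109, 0, 0, 0], [0.0, 0.0048, 0.0178, 0.0092, 0, 0, 0], [0.0, 0.0050, 0.0186, 0.0074, 0, 0, 0], [0.0, 0.0051, 0.0192, 0.0056, 0, 0, 0], [0.0, 0.0053, 0.0196, 0.0037, 0, 0, 0], [0.0, 0.0053, 0.0199, 0.0018, 0, 0, 0], [0.0, 0.0053, 0.0199, -0.0002, 0, 0, 0], [0.0, 0.0053, 0.0198, -0.0021, 0, 0, 0], [0.0, 0.0052, 0.0196, -0.0040, 0, 0, 0], [0.0, 0.0051, 0.0191, -0.0059, 0, 0, 0], [0.0, 0.0050, 0.0185, -0.0077, 0, 0, 0],
```

Call:
jog_arm(moves=[[[0.0,0.0014,0.0052,0.0199,0,0,0],[0.0,0.0019,0.007,0.0193,0,0,0],[0.0,0.0023,0.0087,0.0185,0,0,0],[0.0,0.0028,0.0104,0.0176,0,0,0],[0.0,0.0032,0.0119,0.0165,0,0,0],[0.0,0.0036,0.0134,0.0153,0,0,0],[0.0,0.0039,0.0147,0.0139,0,0,0],[0.0,0.0043,0.0159,0.0125,0,0,0],[0.0,0.0045,0.0169,0.0109,0,0,0],[0.0,0.0048,0.0178,0.0092,0,0,0]]])

```text
time_s: 9.1
tool_pos: [596.7, 143.7, 278.0]
eef_rot: [[-0.965, 0.261, 0.001], [0.261, 0.965, -0.007], [-0.003, -0.007, -1.0]]
ft_force: [-5.4, -9.5, 7.9]
grip_width: 8.5
grip_force: 45.0
```

Call:
jog_arm(moves=[[[0.0,0.005,0.0186,0.0074,0,0,0],[0.0,0.0051,0.0192,0.0056,0,0,0],[0.0,0.0053,0.0196,0.0037,0,0,0],[0.0,0.0053,0.0199,0.0018,0,0,0],[0.0,0.0053,0.0199,-0.0002,0,0,0],[0.0,0.0053,0.0198,-0.0021,0,0,0],[0.0,0.0052,0.0196,-0.004,0,0,0],[0.0,0.0051,0.0191,-0.0059,0,0,0],[0.0,0.005,0.0185,-0.0077,0,0,0],[0.0,0,0,0,0,0,0]]])

```text
time_s: 10.35
tool_pos: [645.1, 323.4, 273.1]
eef_rot: [[-0.966, 0.259, 0.006], [0.259, 0.966, 0.005], [-0.005, 0.006, -1.0]]
ft_force: [7.9, 3.6, 0.6]
grip_width: 9.1
grip_force: 45.0
```

Call:
jog_arm(moves=[[[0.03,0,0,0,0,0,0],[0.03,0,0,0,0,0,0],[0.03,0,0,0.035,0,0,0],[0.03,0,0,0.035,0,0,0],[0.04,-0.0095,-0.0435,0,0,0,-0.157],[0.04,-0.0095,-0.0435,0,0,0,-0.157],[0.04,-0.0095,-0.0435,0,0,0,-0.157],[0.04,-0.0095,-0.0435,0,0,0,-0.157],[0.04,-0.0095,-0.0435,0,0,0,-0.157],[0.04,-0.0095,-0.0435,0,0,0,-0.157],[0.04,-0.0095,-0.0435,0,0,0,-0.157],[0.04,-0.0095,-0.0435,0,0,0,-0.157],[0.04,-0.0095,-0.0435,0,0,0,-0.157],[0.04,-0.0095,-0.0435,0,0,0,-0.157],[0.04,-0.0095,-0.0435,0,0,0,0],[0.04,-0.0095,-0.0435,0,0,0,0],[0.04,0,0,0,0,0,0]]])

```text
time_s: 12.48
tool_pos: [528.1, -203.2, 341.5]
eef_rot: [[0.263, 0.965, -0.001], [0.965, -0.263, 0.001], [0.001, -0.001, -1.0]]
ft_force: [0.1, 0.5, 0.6]
grip_width: 40.1
grip_force: 0.0
```

```bash
python3 - <<'E'
from h import *
a=snap("side","side4.png");b=snap("top","top4.png")
im=np.hstack([cv2.resize(b[90:270,110:290],(400,400)),cv2.resize(a[90:240,180:330],(400,400))])
cv2.imwrite("pics/p4.png",im)
s=status.observe();print(np.round(s["tool_pos"],1),np.round(s["eef_rot"],3).tolist(),np.round(s["joint_pos"],2))
print(proj("top",[[614.4,143.7,121],[485.3,179.2,70]]))
E
```

```text
[ 528.9 -201.   341.8] [[0.26, 0.966, -0.0], [0.966, -0.26, 0.002], [0.001, -0.001, -1.0]] [-0.56 -0.03  1.64  0.    1.53 -0.3 ]
[[178.75489323 155.53978219]
 [166.43377865 210.00527133]]
```

View pics/p4.png

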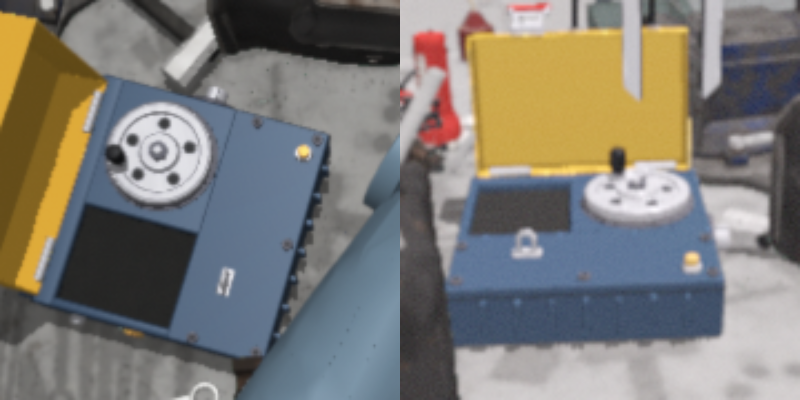

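Hood open: in the top crop the wheel hub is at (158,150), the knob at (115,155), and the well sits below the wheel. In the side crop the knob is at (617,160).

```bash
python3 - <<'E'
from h import *
t=cv2.imread("pics/top4.png");s=cv2.imread("pics/side4.png")
def bl(im,r,th):
    y0,y1,x0,x1=r;m=(im[y0:y1,x0:x1].max(2)<th).astype(np.uint8);k,l,st,ce=cv2.connectedComponentsWithStats(m)
    for i in range(1,k):
        if st[i,4]>8:print(st[i]+[x0,y0,0,0,0],ce[i]+[x0,y0])
bl(t,(145,175,150,180),60);bl(s,(140,165,250,275),60)
print(onz("top",(161.8,159.8),121),onz("top",(181,157.5),92),tri((161.8,160),(261.4,150)))
E
```

```text
[158 156   8   8  46] [161.5        159.67391304]
[260 147   4   7  23] [261.30434783 150.17391304]
[603.16287947 185.19052856 121.        ] [617.10415808 143.33960131  92.        ] (array([607.01042331, 188.62653169, 105.48547057]), np.float64(0.6946455183913396))
```

Call:
jog_arm(moves=[[[0.045,0.0079,0.039,0,0,0,0],[0.045,0.0079,0.039,0,0,0,0],[0.045,0.0079,0.039,0,0,0,0],[0.045,0.0079,0.039,0,0,0,0],[0.045,0.0079,0.039,0,0,0,0],[0.045,0.0079,0.039,0,0,0,0],[0.045,0.0079,0.039,0,0,0,0],[0.045,0.0079,0.039,0,0,0,0],[0.045,0.0079,0.039,0,0,0,0],[0.045,0.0079,0.039,0,0,0,0],[0.045,0,0,-0.04,0,0,0],[0.045,0,0,-0.04,0,0,0],[0.045,0,0,-0.04,0,0,0],[0.045,0,0,-0.04,0,0,0],[0.045,0,0,-0.04,0,0,0],[0.045,0,0,-0.032,0,0,0],[0.045,0,0,0,0,0,0],[0.0,0,0,0,0,0,0],[0.0,0,0,0,0,0,0],[0.0,0,0,0,0,0,0]]], squeeze=40)

```text
time_s: 15.08
tool_pos: [608.3, 189.0, 111.2]
eef_rot: [[0.259, 0.966, 0.001], [0.966, -0.259, 0.001], [0.001, 0.001, -1.0]]
ft_force: [-1.3, 1.6, 1.4]
grip_width: 19.4
grip_force: 40.0
```

```bash
cat >> arc.py <<'E'
def wheel(a,b,n,r=46.0,th0=1.309):
    t=np.linspace(a,b,n+1)+th0
    for d in np.diff(np.c_[np.cos(t),np.sin(t)],axis=0)*r: print("[0.0, %.4f, %.4f, 0, 0, 0, 0],"%(d[0]/1e3,d[1]/1e3),end=" ")
    print()
E
python3 - <<'E'
from arc import *
for k in range(10): wheel(.46+.3*k,.76+.3*k,2)
E
```

```text
[0.0, -0.0066, -0.0019, 0, 0, 0, 0], [0.0, -0.0063, -0.0028, 0, 0, 0, 0], 
[0.0, -0.0058, -0.0037, 0, 0, 0, 0], [0.0, -0.0052, -0.0046, 0, 0, 0, 0], 
[0.0, -0.0044, -0.0053, 0, 0, 0, 0], [0.0, -0.0036, -0.0059, 0, 0, 0, 0], 
[0.0, -0.0027, -0.0064, 0, 0, 0, 0], [0.0, -0.0017, -0.0067, 0, 0, 0, 0], 
[0.0, -0.0007, -0.0069, 0, 0, 0, 0], [0.0, 0.0004, -0.0069, 0, 0, 0, 0], 
[0.0, 0.0014, -0.0068, 0, 0, 0, 0], [0.0, 0.0024, -0.0065, 0, 0, 0, 0], 
[0.0, 0.0033, -0.0060, 0, 0, 0, 0], [0.0, 0.0042, -0.0055, 0, 0, 0, 0], 
[0.0, 0.0050, -0.0048, 0, 0, 0, 0], [0.0, 0.0056, -0.0040, 0, 0, 0, 0], 
[0.0, 0.0062, -0.0031, 0, 0, 0, 0], [0.0, 0.0065, -0.0022, 0, 0, 0, 0], 
[0.0, 0.0068, -0.0012, 0, 0, 0, 0], [0.0, 0.0069, -0.0001, 0, 0, 0, 0],
```

Call:
jog_arm(moves=[[[0.0,-0.0066,-0.0019,0,0,0,0],[0.0,-0.0063,-0.0028,0,0,0,0],[0.0,-0.0058,-0.0037,0,0,0,0],[0.0,-0.0052,-0.0046,0,0,0,0]]])

```text
time_s: 15.58
tool_pos: [583.3, 176.5, 111.1]
eef_rot: [[0.259, 0.966, -0.001], [0.966, -0.259, 0.002], [0.002, -0.001, -1.0]]
ft_force: [-2.2, 5.6, 5.1]
grip_width: 19.3
grip_force: 40.0
```

Call:
jog_arm(moves=[[[0.0,-0.0044,-0.0053,0,0,0,0],[0.0,-0.0036,-0.0059,0,0,0,0],[0.0,-0.0027,-0.0064,0,0,0,0]]])

```text
time_s: 15.95
tool_pos: [572.3, 159.4, 111.1]
eef_rot: [[0.259, 0.966, -0.002], [0.966, -0.259, 0.004], [0.003, -0.002, -1.0]]
ft_force: [-3.4, 11.6, 4.8]
grip_width: 19.0
grip_force: 40.0
```

Call:
jog_arm(moves=[[[0.0,-0.0017,-0.0067,0,0,0,0],[0.0,-0.0007,-0.0069,0,0,0,0],[0.0,0.0004,-0.0069,0,0,0,0]]])

```text
time_s: 16.32
tool_pos: [569.5, 140.8, 111.1]
eef_rot: [[0.259, 0.966, -0.003], [0.966, -0.259, 0.007], [0.006, -0.005, -1.0]]
ft_force: [-7.3, 14.1, 8.8]
grip_width: 19.5
grip_force: 40.0
```

Call:
jog_arm(moves=[[[0.0,0.0014,-0.0068,0,0,0,0],[0.0,0.0024,-0.0065,0,0,0,0],[0.0,0.0033,-0.006,0,0,0,0]]])

```text
time_s: 16.7
tool_pos: [575.9, 120.1, 111.1]
eef_rot: [[0.258, 0.966, -0.006], [0.966, -0.258, 0.003], [0.002, -0.007, -1.0]]
ft_force: [-8.2, 6.2, 10.9]
grip_width: 19.0
grip_force: 40.0
```

Call:
jog_arm(moves=[[[0.0,0.0042,-0.0055,0,0,0,0]]])

```text
time_s: 16.82
tool_pos: [581.1, 113.0, 111.1]
eef_rot: [[0.258, 0.966, -0.004], [0.966, -0.258, 0.0], [-0.001, -0.004, -1.0]]
ft_force: [-3.0, -2.0, 6.7]
grip_width: 19.4
grip_force: 40.0
```

Call:
jog_arm(moves=[[[0.0,0.005,-0.0048,0,0,0,0]]])

```text
time_s: 16.95
tool_pos: [587.3, 107.1, 111.2]
eef_rot: [[0.258, 0.966, -0.0], [0.966, -0.258, -0.001], [-0.001, -0.0, -1.0]]
ft_force: [-1.1, 0.4, 4.5]
grip_width: 19.1
grip_force: 40.0
```

Call:
jog_arm(moves=[[[0.0,0.0056,-0.004,0,0,0,0]]])

```text
time_s: 17.08
tool_pos: [593.3, 103.2, 111.2]
eef_rot: [[0.259, 0.966, 0.0], [0.966, -0.259, -0.001], [-0.001, 0.001, -1.0]]
ft_force: [-0.9, 1.0, 4.8]
grip_width: 19.2
grip_force: 40.0
```

Call:
jog_arm(moves=[[[0.0,0.0062,-0.0031,0,0,0,0]]])

```text
time_s: 17.2
tool_pos: [599.8, 100.2, 111.1]
eef_rot: [[0.259, 0.966, 0.001], [0.966, -0.259, -0.0], [-0.0, 0.001, -1.0]]
ft_force: [-1.0, 2.2, 5.5]
grip_width: 19.1
grip_force: 40.0
```

Call:
jog_arm(moves=[[[0.0,0.0065,-0.0022,0,0,0,0],[0.0,0.0068,-0.0012,0,0,0,0]]])

```text
time_s: 17.45
tool_pos: [613.2, 97.5, 111.1]
eef_rot: [[0.259, 0.966, 0.001], [0.966, -0.259, 0.001], [0.001, 0.001, -1.0]]
ft_force: [-1.5, 4.4, 5.3]
grip_width: 19.5
grip_force: 40.0
```

Call:
jog_arm(moves=[[[0.0,-0.0068,0.0012,0,0,0,0],[0.0,-0.0065,0.0022,0,0,0,0],[0.0,-0.0062,0.0031,0,0,0,0],[0.0,-0.0056,0.004,0,0,0,0]]])

```text
time_s: 17.95
tool_pos: [587.5, 107.0, 111.2]
eef_rot: [[0.259, 0.966, 0.001], [0.966, -0.259, -0.002], [-0.002, 0.002, -1.0]]
ft_force: [0.5, -2.4, 5.6]
grip_width: 19.3
grip_force: 40.0
```

Call:
jog_arm(moves=[[[0.0,-0.005,0.0048,0,0,0,0]]])

```text
time_s: 18.08
tool_pos: [582.3, 111.6, 111.1]
eef_rot: [[0.259, 0.966, 0.0], [0.966, -0.259, -0.002], [-0.002, 0.001, -1.0]]
ft_force: [-0.7, -2.4, 7.5]
grip_width: 19.3
grip_force: 40.0
```

Call:
jog_arm(moves=[[[0.0,-0.0042,0.0055,0,0,0,0]]])

```text
time_s: 18.2
tool_pos: [578.8, 115.9, 111.2]
eef_rot: [[0.258, 0.966, 0.002], [0.966, -0.258, -0.006], [-0.005, 0.004, -1.0]]
ft_force: [2.7, -10.0, 3.8]
grip_width: 19.2
grip_force: 40.0
```

Call:
jog_arm(moves=[[[0.0,-0.0033,0.006,0,0,0,0]]])

```text
time_s: 18.32
tool_pos: [575.9, 120.3, 111.2]
eef_rot: [[0.258, 0.966, 0.003], [0.966, -0.258, -0.009], [-0.008, 0.005, -1.0]]
ft_force: [2.5, -15.8, 3.5]
grip_width: 19.5
grip_force: 40.0
```

Call:
jog_arm(moves=[[[0.0,-0.0024,0.0065,0,0,0,0]]])

```text
time_s: 18.45
tool_pos: [573.4, 125.1, 111.1]
eef_rot: [[0.257, 0.966, 0.002], [0.966, -0.257, -0.013], [-0.012, 0.005, -1.0]]
ft_force: [0.5, -19.2, 6.1]
grip_width: 19.4
grip_force: 40.0
```

Call:
jog_arm(moves=[[[0.0,-0.0014,0.0068,0,0,0,0]]])

```text
time_s: 18.58
tool_pos: [570.5, 134.1, 111.1]
eef_rot: [[0.259, 0.966, -0.002], [0.966, -0.259, -0.007], [-0.007, -0.001, -1.0]]
ft_force: [-4.5, -16.0, 9.7]
grip_width: 19.5
grip_force: 40.0
```

Call:
jog_arm(moves=[[[0.0,-0.0004,0.0069,0,0,0,0]]])

```text
time_s: 18.7
tool_pos: [569.6, 140.4, 111.1]
eef_rot: [[0.258, 0.966, -0.004], [0.966, -0.258, -0.009], [-0.01, -0.001, -1.0]]
ft_force: [-6.5, -16.5, 11.8]
grip_width: 19.6
grip_force: 40.0
```

Call:
jog_arm(moves=[[[0.0,0.0007,0.0069,0,0,0,0]]])

```text
time_s: 18.82
tool_pos: [569.7, 148.0, 111.1]
eef_rot: [[0.258, 0.966, -0.005], [0.966, -0.258, -0.007], [-0.009, -0.003, -1.0]]
ft_force: [-9.6, -15.4, 14.1]
grip_width: 19.4
grip_force: 40.0
```

Call:
jog_arm(moves=[[[0.0,0.0017,0.0067,0,0,0,0]]])

```text
time_s: 18.95
tool_pos: [571.0, 155.4, 111.1]
eef_rot: [[0.258, 0.966, -0.006], [0.966, -0.258, -0.006], [-0.007, -0.005, -1.0]]
ft_force: [-10.0, -7.0, 13.8]
grip_width: 19.0
grip_force: 40.0
```

Call:
jog_arm(moves=[[[0.0,0.0027,0.0064,0,0,0,0]]])

```text
time_s: 19.08
tool_pos: [574.1, 163.7, 111.1]
eef_rot: [[0.259, 0.966, -0.005], [0.966, -0.259, -0.002], [-0.003, -0.004, -1.0]]
ft_force: [-5.6, 1.6, 10.5]
grip_width: 19.1
grip_force: 40.0
```

Call:
jog_arm(moves=[[[0.0,0.0036,0.0059,0,0,0,0]]])

```text
time_s: 19.2
tool_pos: [578.2, 170.6, 111.1]
eef_rot: [[0.259, 0.966, -0.003], [0.966, -0.259, 0.0], [-0.001, -0.003, -1.0]]
ft_force: [-3.9, 0.8, 9.1]
grip_width: 19.4
grip_force: 40.0
```

Call:
jog_arm(moves=[[[0.0,0.0044,0.0053,0,0,0,0]]])

```text
time_s: 19.32
tool_pos: [582.9, 176.1, 111.1]
eef_rot: [[0.259, 0.966, -0.002], [0.966, -0.259, 0.0], [-0.0, -0.002, -1.0]]
ft_force: [-3.3, 1.4, 7.9]
grip_width: 19.0
grip_force: 40.0
```

Call:
jog_arm(moves=[[[0.0,0.0052,0.0046,0,0,0,0]]])

```text
time_s: 19.45
tool_pos: [588.3, 180.7, 111.1]
eef_rot: [[0.259, 0.966, -0.001], [0.966, -0.259, 0.0], [-0.0, -0.002, -1.0]]
ft_force: [-1.8, 2.1, 7.5]
grip_width: 19.1
grip_force: 40.0
```

Call:
jog_arm(moves=[[[0.0,0.0058,0.0037,0,0,0,0]]])

```text
time_s: 19.58
tool_pos: [594.3, 184.5, 111.1]
eef_rot: [[0.258, 0.966, -0.001], [0.966, -0.258, 0.0], [0.0, -0.001, -1.0]]
ft_force: [-2.0, 1.5, 7.3]
grip_width: 18.8
grip_force: 40.0
```

Call:
jog_arm(moves=[[[0.0,-0.0058,-0.0037,0,0,0,0],[0.0,-0.0052,-0.0046,0,0,0,0]]])

```text
time_s: 19.82
tool_pos: [583.3, 176.6, 111.1]
eef_rot: [[0.259, 0.966, -0.0], [0.966, -0.259, 0.002], [0.002, -0.001, -1.0]]
ft_force: [-1.6, 3.8, 7.4]
grip_width: 19.4
grip_force: 40.0
```

Call:
jog_arm(moves=[[[0.0,-0.0044,-0.0053,0,0,0,0]]])

```text
time_s: 19.95
tool_pos: [578.6, 171.2, 111.1]
eef_rot: [[0.259, 0.966, -0.001], [0.966, -0.259, 0.002], [0.001, -0.001, -1.0]]
ft_force: [-2.5, 3.8, 8.1]
grip_width: 19.3
grip_force: 40.0
```

Call:
jog_arm(moves=[[[0.0,-0.0036,-0.0059,0,0,0,0]]])

```text
time_s: 20.08
tool_pos: [574.8, 165.2, 111.1]
eef_rot: [[0.259, 0.966, -0.001], [0.966, -0.259, 0.001], [0.001, -0.002, -1.0]]
ft_force: [-2.8, 3.0, 9.5]
grip_width: 19.6
grip_force: 40.0
```

Call:
jog_arm(moves=[[[0.0,-0.0027,-0.0064,0,0,0,0]]])

```text
time_s: 20.2
tool_pos: [572.3, 159.5, 111.1]
eef_rot: [[0.259, 0.966, -0.001], [0.966, -0.259, 0.004], [0.003, -0.002, -1.0]]
ft_force: [-1.0, 9.8, 6.4]
grip_width: 19.6
grip_force: 40.0
```

Call:
jog_arm(moves=[[[0.0,-0.0017,-0.0067,0,0,0,0]]])

```text
time_s: 20.32
tool_pos: [570.7, 154.3, 111.1]
eef_rot: [[0.26, 0.966, -0.0], [0.966, -0.26, 0.007], [0.007, -0.002, -1.0]]
ft_force: [-2.1, 16.0, 6.5]
grip_width: 19.3
grip_force: 40.0
```

Call:
jog_arm(moves=[[[0.0,-0.0007,-0.0069,0,0,0,0]]])

```text
time_s: 20.45
tool_pos: [569.7, 148.7, 111.1]
eef_rot: [[0.26, 0.966, -0.001], [0.966, -0.26, 0.01], [0.009, -0.003, -1.0]]
ft_force: [-1.9, 22.5, 7.0]
grip_width: 19.2
grip_force: 40.0
```

Call:
jog_arm(moves=[[[0.0,0.0004,-0.0069,0,0,0,0]]])

```text
time_s: 20.58
tool_pos: [569.5, 141.1, 111.1]
eef_rot: [[0.259, 0.966, -0.003], [0.966, -0.259, 0.007], [0.006, -0.004, -1.0]]
ft_force: [-5.2, 9.6, 10.7]
grip_width: 19.3
grip_force: 40.0
```

Call:
jog_arm(moves=[[[0.0,0.0014,-0.0068,0,0,0,0]]])

```text
time_s: 20.7
tool_pos: [570.3, 134.4, 111.1]
eef_rot: [[0.259, 0.966, -0.005], [0.966, -0.259, 0.007], [0.006, -0.006, -1.0]]
ft_force: [-8.1, 14.1, 11.7]
grip_width: 19.3
grip_force: 40.0
```

Call:
jog_arm(moves=[[[0.0,0.0024,-0.0065,0,0,0,0]]])

```text
time_s: 20.82
tool_pos: [572.5, 127.1, 111.1]
eef_rot: [[0.258, 0.966, -0.006], [0.966, -0.258, 0.005], [0.004, -0.007, -1.0]]
ft_force: [-8.2, 6.1, 10.9]
grip_width: 19.2
grip_force: 40.0
```

Call:
jog_arm(moves=[[[0.0,0.0033,-0.006,0,0,0,0]]])

```text
time_s: 20.95
tool_pos: [575.5, 120.7, 111.1]
eef_rot: [[0.258, 0.966, -0.006], [0.966, -0.258, 0.004], [0.002, -0.007, -1.0]]
ft_force: [-8.7, 5.9, 12.3]
grip_width: 19.4
grip_force: 40.0
```

Call:
jog_arm(moves=[[[0.0,0.0042,-0.0055,0,0,0,0]]])

```text
time_s: 21.08
tool_pos: [580.5, 113.6, 111.1]
eef_rot: [[0.258, 0.966, -0.004], [0.966, -0.258, 0.001], [-0.0, -0.004, -1.0]]
ft_force: [-4.0, 0.7, 9.4]
grip_width: 19.2
grip_force: 40.0
```

Call:
jog_arm(moves=[[[0.0,0.005,-0.0048,0,0,0,0]]])

```text
time_s: 21.2
tool_pos: [586.9, 107.5, 111.1]
eef_rot: [[0.258, 0.966, -0.001], [0.966, -0.258, -0.001], [-0.002, -0.001, -1.0]]
ft_force: [-2.3, 1.0, 6.6]
grip_width: 19.4
grip_force: 40.0
```

Call:
jog_arm(moves=[[[0.0,-0.005,0.0048,0,0,0,0],[0.0,-0.0042,0.0055,0,0,0,0],[0.0,-0.0033,0.006,0,0,0,0],[0.0,-0.0024,0.0065,0,0,0,0],[0.0,-0.0014,0.0065,0,0,0,0],[0.0,0,0,0,0,0,0],[0.0,0,0,0,0,0,0]]])

```text
time_s: 22.08
tool_pos: [569.8, 137.9, 111.1]
eef_rot: [[0.259, 0.966, -0.003], [0.966, -0.259, 0.001], [0.0, -0.003, -1.0]]
ft_force: [-6.4, 3.0, 10.8]
grip_width: 19.1
grip_force: 40.0
```

Call:
jog_arm(moves=[[[0.045,0,0,0,0,0,0],[0.045,0,0,0,0,0,0],[0.045,0,0,0.03,0,0,0],[0.045,0,0,0.04,0,0,0],[0.045,0,0,0.04,0,0,0],[0.045,0,0,0.04,0,0,0],[0.045,0,0,0.04,0,0,0],[0.045,0,0,0.04,0,0,0],[0.03,-0.0033,-0.0376,0,0,0,0],[0.03,-0.0033,-0.0376,0,0,0,0],[0.03,-0.0033,-0.0376,0,0,0,0],[0.03,-0.0033,-0.0376,0,0,0,0],[0.03,-0.0033,-0.0376,0,0,0,0],[0.03,-0.0033,-0.0376,0,0,0,0],[0.03,-0.0033,-0.0376,0,0,0.05,0],[0.03,-0.0033,-0.0376,0,0,0.05,0],[0.03,-0.0033,-0.0376,0,0,0,0.1],[0.03,0,0,0,0,0,0.1]]])

```text
time_s: 24.32
tool_pos: [541.0, -203.5, 338.8]
eef_rot: [[0.061, 0.993, -0.1], [0.998, -0.063, -0.019], [-0.025, -0.099, -0.995]]
ft_force: [0.2, -0.4, 0.2]
grip_width: 30.2
grip_force: 0.0
```

```bash
python3 - <<'E'
from h import *
a=snap("side","side5.png");b=snap("top","top5.png")
m=(b[140:185,145:200].max(2)<60).astype(np.uint8);k,l,st,ce=cv2.connectedComponentsWithStats(m)
for i in range(1,k):
    if st[i,4]>8:
        c=ce[i]+[145,140];w=onz("top",c,110);print(st[i],c,w.round(1))
cv2.imwrite("pics/p5.png",np.hstack([cv2.resize(b[90:270,140:410],(420,280)),cv2.resize(a[180:384,180:400],(380,352))[:280]]))
E
```

```text
[33 31  7  8 37] [181.05405405 174.67567568] [568.4 138.2 110. ]
[ 3 42 11  3 20] [151.95 183.45] [545.5 209.4 110. ]
```

View pics/p5.png

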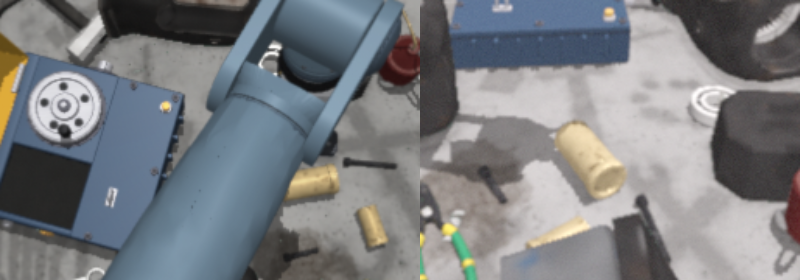

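Call:
jog_arm(moves=[[[0.03,0,-0.033,0,0,-0.1,0],[0.03,0,-0.033,0,0,0,0],[0.03,0,-0.033,0,0,0,0],[0.03,0,-0.033,0,0,0,0],[0.03,0,-0.0345,-0.01,0,0,0],[0.03,0,0,-0.04,0,0,0],[0.03,0,0,-0.04,0,0,0],[0.03,0,0,-0.04,0,0,0],[0.03,0,0,-0.04,0,0,0],[0.03,0,0,-0.04,0,0,0],[0.03,0,0,-0.04,0,0,0],[0.03,0,0,-0.03,0,0,0],[0.03,0,0,0,0,0,0]]], squeeze=30)

```text
time_s: 26.05
tool_pos: [540.0, -365.5, 57.0]
eef_rot: [[0.064, 0.998, -0.003], [0.998, -0.064, -0.015], [-0.015, -0.002, -1.0]]
ft_force: [-0.1, -0.2, -0.3]
grip_width: 29.9
grip_force: 0.0
```

Call:
jog_arm(moves=[[[0.03,0.001,-0.004,-0.025,0.015,0,0],[0.03,0,0,-0.013,0,0,0],[0.03,0,0,0,0,0,0],[0.0,0,0,0,0,0,0],[0.0,0,0,0,0,0,0],[0.0,0,0,0,0,0,0]]])

```text
time_s: 26.8
tool_pos: [543.3, -372.1, 23.2]
eef_rot: [[0.063, 0.998, 0.003], [0.998, -0.063, -0.006], [-0.005, 0.004, -1.0]]
ft_force: [-0.4, -0.1, 2.1]
grip_width: 7.9
grip_force: 30.0
```

Call:
jog_arm(moves=[[[0.03,0,0,0,0,0,0],[0.03,0,0,-0.004,0,0,0],[0.03,0,0,0,0,0,0],[0.0,0,0,0,0,0,0],[0.0,0,0,0,0,0,0],[0.0,0,0,0,0,0,0]]])

```text
time_s: 27.55
tool_pos: [542.8, -371.7, 18.3]
eef_rot: [[0.063, 0.998, 0.002], [0.998, -0.063, -0.005], [-0.005, 0.002, -1.0]]
ft_force: [-0.5, -0.2, -0.1]
grip_width: 8.1
grip_force: 30.0
```

Call:
jog_arm(moves=[[[0.0,0,0,0.02,0,0,0],[0.0,0,0,0.04,0,0,0],[0.0,0,0,0.04,0,0,0],[0.0,0,0,0.04,0,0,0],[0.0,0,0,0.04,0,0,0],[0.0,0,0,0.04,0,0,0],[0.0,0,0.03,0.04,0,0,0],[0.0,-0.006,0.04,0,0,0,-0.05],[0.0,-0.006,0.04,0,0,0,-0.05],[0.0,-0.006,0.04,0,0,0,-0.05],[0.0,-0.006,0.04,0,0,0,-0.05],[0.0,-0.006,0.04,0,0,0,0],[0.0,-0.006,0.04,0,0,0,0],[0.0,-0.006,0.04,0,0,0,0],[0.0,-0.006,0.04,0,0,0,0],[0.0,-0.006,0.04,0,0,0,0],[0.0,-0.006,0.04,0,0,0,0],[0.0,-0.006,0.04,0,0,0,0],[0.0,-0.006,0.04,0,0,0,0],[0.0,0,0,0,0,0,0]]])

```text
time_s: 30.05
tool_pos: [470.2, 140.2, 279.6]
eef_rot: [[0.256, 0.967, 0.003], [0.967, -0.256, -0.005], [-0.004, 0.004, -1.0]]
ft_force: [-0.0, -0.3, -0.8]
grip_width: 8.1
grip_force: 30.0
```

Call:
jog_arm(moves=[[[0.0,-0.008,0.0237,-0.02,0,0,0],[0.0,-0.008,0.0237,-0.04,0,0,0],[0.0,0,0,-0.04,0,0,0],[0.0,0,0,-0.04,0,0,0],[0.0,0,0,-0.04,0,0,0],[0.0,0,0,-0.035,0,0,0],[0.0,0,0,-0.02,0,0,0],[0.0,0,0,0,0,0,0]]])

```text
time_s: 31.05
tool_pos: [454.1, 184.7, 42.5]
eef_rot: [[0.261, 0.965, -0.002], [0.965, -0.261, -0.006], [-0.006, -0.0, -1.0]]
ft_force: [0.2, -0.5, 0.3]
grip_width: 7.9
grip_force: 30.0
```

Call:
jog_arm(moves=[[[0.016,0,0,0,0,0,0],[0.016,0,0,0,0,0,0],[0.016,0,0,0.04,0,0,0],[0.016,0,0,0.04,0,0,0],[0.016,0,0,0.04,0,0,0],[0.016,0,0,0.04,0,0,0],[0.016,0,0,0.04,0,0,0],[0.016,0,0,0.04,0,0,0],[0.03,0.006,-0.038,0.01,0,0,0.074],[0.03,0.006,-0.038,0,0,0,0.074],[0.03,0.006,-0.038,0,0,0,0.074],[0.03,0.006,-0.038,0,0,0,0.074],[0.03,0.006,-0.038,0,0,0,0.074],[0.03,0.006,-0.038,0,0,0,0.074],[0.03,0,-0.038,0,0,0,0.074],[0.03,0,-0.038,0,0,0,0.074],[0.03,-0.02,-0.038,0,0,0,0],[0.03,-0.02,-0.038,0,0,0,0],[0.03,-0.025,-0.036,0,0,0,0],[0.03,-0.032,-0.018,0,0,0,0]]])

```text
time_s: 33.55
tool_pos: [392.9, -249.8, 294.3]
eef_rot: [[-0.322, 0.947, 0.005], [0.947, 0.322, -0.005], [-0.006, 0.003, -1.0]]
ft_force: [0.0, -0.2, -0.6]
grip_width: 29.8
grip_force: 0.0
```

```bash
python3 - <<'E'
from h import *
a=snap("side","side6.png");b=snap("top","top6.png")
s=status.observe();print(np.round(s["tool_pos"],1),np.round(s["eef_rot"],3).tolist())
cv2.imwrite("pics/p6.png",np.hstack([cv2.resize(b[90:270,110:390],(420,270)),cv2.resize(a[150:384,180:440],(380,270))]))
# bolt_2 from side
m=np.zeros(a.shape[:2],np.uint8);m[270:310,205:240]=(a[270:310,205:240].max(2)<65)
ys,xs=np.where(m);P=np.array([onz("side",(x,y),7)[:2] for x,y in zip(xs,ys)],np.float32)
print(len(xs),cv2.minAreaRect(P),P.min(0),P.max(0))
E
```

```text
[ 392.2 -249.8  294.3] [[-0.319, 0.948, 0.005], [0.948, 0.319, -0.005], [-0.007, 0.003, -1.0]]
25 ((376.3489685058594, -228.9657745361328), (9.561777114868164, 23.46795082092285), 4.0529303550720215) [ 371.26117 -240.38806] [ 381.7471  -217.15085]
```

View pics/p6.png

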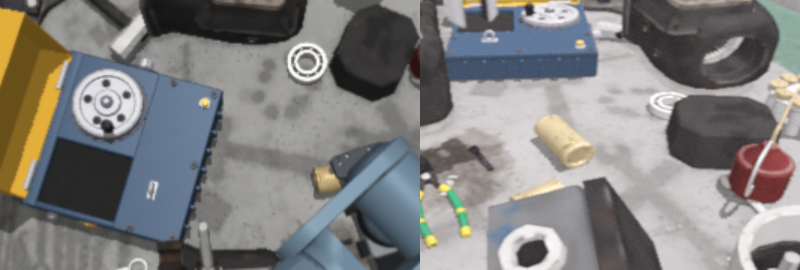

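Call:
jog_arm(moves=[[[0.03,-0.0065,0.001,-0.035,0,0,0],[0.03,0,0,-0.04,0,0,0],[0.03,0,0,-0.04,0,0,0],[0.03,0,0,-0.04,0,0,0],[0.03,0,0,-0.04,0,0,0],[0.03,0,0,-0.04,0,0,0],[0.03,0,0,-0.03,0,0,0],[0.03,0,0,-0.012,0,0,0],[0.03,0,0,0,0,0,0],[0.0,0,0,0,0,0,0],[0.0,0,0,0,0,0,0],[0.0,0,0,0,0,0,0]]])

```text
time_s: 35.15
tool_pos: [388.0, -248.0, 17.2]
eef_rot: [[-0.323, 0.946, 0.005], [0.946, 0.323, -0.005], [-0.006, 0.003, -1.0]]
ft_force: [-2.2, 0.0, 5.3]
grip_width: 8.5
grip_force: 30.9
```

Call:
jog_arm(moves=[[[0.0,0,0,0.03,0,0,0],[0.0,0,0,0.045,0,0,0],[0.0,0,0,0.045,0,0,0],[0.0,0,0,0.045,0,0,0],[0.0,0,0,0.045,0,0,0],[0.0,0,0,0.045,0,0,0],[0.0,0.036,0.018,0.015,0,0,0],[0.0,0.036,0.02,0,0,0,0],[0.0,0.036,0.02,0,0,0,-0.074],[0.0,0.002,0.04,0,0,0,-0.074],[0.0,0.002,0.04,0,0,0,-0.074],[0.0,0.002,0.04,0,0,0,-0.074],[0.0,0.002,0.04,0,0,0,-0.074],[0.0,0.002,0.04,0,0,0,-0.074],[0.0,0.002,0.04,0,0,0,-0.074],[0.0,0.002,0.04,0,0,0,-0.074],[0.0,0.002,0.04,0,0,0,0],[0.0,0.002,0.038,0,0,0,0],[0.0,0,0,0,0,0,0]]])

```text
time_s: 37.52
tool_pos: [512.8, 170.6, 285.7]
eef_rot: [[0.257, 0.967, 0.0], [0.967, -0.257, -0.005], [-0.004, 0.002, -1.0]]
ft_force: [0.3, -0.7, -0.8]
grip_width: 8.4
grip_force: 30.0
```

Call:
jog_arm(moves=[[[0.0,0.005,0,-0.035,0,0,0],[0.0,0,0,-0.045,0,0,0],[0.0,0,0,-0.045,0,0,0],[0.0,0,0,-0.045,0,0,0],[0.0,0,0,-0.04,0,0,0],[0.0,0,0,-0.026,0,0,0],[0.0,0,0,0,0,0,0],[0.0,0,0,0,0,0,0],[0.016,0,0,0,0,0,0],[0.016,0,0,0,0,0,0],[0.016,0,0,0.04,0,0,0],[0.016,0,0,0.045,0,0,0],[0.016,0,0,0.045,0,0,0],[0.016,0,0,0.045,0,0,0],[0.016,0,0,0.045,0,0,0]]])

```text
time_s: 39.4
tool_pos: [518.2, 168.8, 272.5]
eef_rot: [[0.26, 0.966, 0.002], [0.966, -0.26, -0.005], [-0.004, 0.004, -1.0]]
ft_force: [-0.3, -0.1, 0.0]
grip_width: 16.1
grip_force: 0.0
```

```bash
python3 - <<'E'
from h import *
s=status.observe();print(np.round(s["tool_pos"],1),np.round(s["joint_pos"],2))
a=snap("side","side7.png");t=snap("top","top7.png")
hsv=cv2.cvtColor(t,cv2.COLOR_BGR2HSV)
m=np.zeros(t.shape[:2],np.uint8);m[150:290,270:420]=((hsv[...,0]>12)&(hsv[...,0]<30)&(hsv[...,1]>80))[150:290,270:420]
def blobs(m,z,n="top"):
    k,l,st,ce=cv2.connectedComponentsWithStats(m)
    for i in range(1,k):
        if st[i,4]<60: continue
        ys,xs=np.where(l==i); P=np.array([onz(n,(x,y),z)[:2] for x,y in zip(xs,ys)],np.float32)
        r=cv2.minAreaRect(P);B=cv2.boxPoints(r);e=max([B[1]-B[0],B[2]-B[1]],key=np.linalg.norm)
        print(st[i],ce[i].round(1),np.round(r[0],1),np.round(r[1],1),"dir",np.degrees(np.arctan2(e[1],e[0])).round(1))
blobs(m,26)
m2=np.zeros(t.shape[:2],np.uint8);m2[180:270,300:400]=(hsv[...,2]<70)[180:270,300:400]
blobs(m2,7)
E
```

```text
[518.2 168.8 272.5] [ 0.11 -0.04  1.78 -0.01  1.41  0.37]
[319 196  39  23 642] [337.9 207. ] [ 504.  -261.2] [46.4 99.2] dir -80.2
[370 222  19  26 282] [378.9 234.9] [ 431.3 -365.3] [63.1 30.9] dir 18.2
```

Call:
jog_arm(moves=[[[0.05,0.002,-0.039,0.02,0,0,0.0433],[0.085,0.002,-0.039,0,0,0,0.0433],[0.085,-0.0018,-0.039,0,0,0,0.0433],[0.085,-0.0018,-0.039,0,0,0,0.0433],[0.085,-0.0018,-0.039,0,0,0,0.0433],[0.085,-0.0018,-0.039,0,0,0,0.0433],[0.085,-0.0018,-0.039,0,0,0,0.0433],[0.085,-0.0018,-0.039,0,0,0,0.0433],[0.085,-0.0018,-0.039,0,0,0,0.0433],[0.085,-0.0018,-0.039,0,0,0,0.0433],[0.085,-0.0018,-0.039,0,0,0,0],[0.085,0,0,-0.045,0,0,0],[0.085,0,0,-0.045,0,0,0],[0.085,0,0,-0.045,0,0,0],[0.085,0,0,0,0,0,0]]])

```text
time_s: 41.38
tool_pos: [503.5, -258.3, 150.9]
eef_rot: [[-0.169, 0.986, -0.004], [0.986, 0.169, 0.002], [0.002, -0.004, -1.0]]
ft_force: [0.4, -0.7, 0.9]
grip_width: 85.0
grip_force: 0.0
```

```bash
python3 - <<'E'
from h import *
s=status.observe();print(np.round(s["tool_pos"],1),np.round(s["eef_rot"],3).tolist())
a=snap("side","side8.png")
cv2.imwrite("pics/p8.png",np.hstack([cv2.resize(a[190:330,220:380],(400,350)),cv2.resize(cv2.imread("pics/side7.png")[60:200,190:330],(400,350))]))
E
```

```text
[ 503.5 -258.3  150.9] [[-0.169, 0.986, -0.004], [0.986, 0.169, 0.002], [0.002, -0.004, -1.0]]
```

View pics/p8.png

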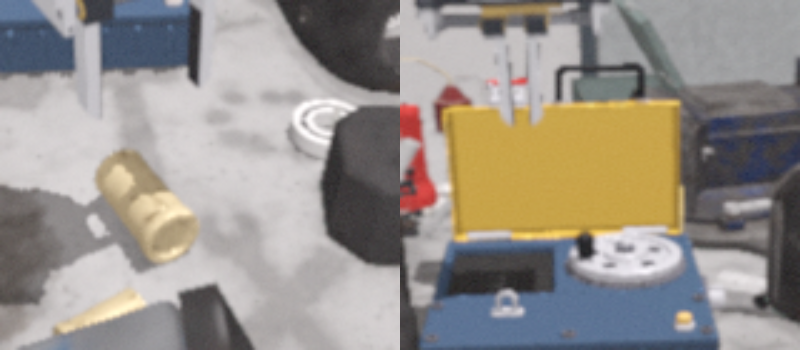

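Call:
jog_arm(moves=[[[0.085,0.0005,-0.003,-0.045,0,0,0],[0.085,0,0,-0.04,0,0,0],[0.085,0,0,-0.033,0,0,0],[0.085,0,0,0,0,0,0],[0.0,0,0,0,0,0,0],[0.0,0,0,0,0,0,0],[0.0,0,0,0,0,0,0],[0.0,0,0,0,0,0,0]]], squeeze=50)

```text
time_s: 42.42
tool_pos: [504.9, -264.3, 38.6]
eef_rot: [[-0.171, 0.985, -0.002], [0.985, 0.171, -0.005], [-0.005, -0.003, -1.0]]
ft_force: [-11.0, -1.6, 10.1]
grip_width: 51.3
grip_force: 50.0
```

Call:
jog_arm(moves=[[[0.075,0,0,0,0,0,0],[0.075,0,0,0,0,0,0],[0.075,0,0,0,0,0,0],[0.075,0,0,-0.002,0,0,0]]])

```text
time_s: 42.92
tool_pos: [506.8, -263.3, 35.3]
eef_rot: [[-0.169, 0.986, 0.004], [0.986, 0.169, -0.004], [-0.005, 0.003, -1.0]]
ft_force: [0.3, 0.8, 0.0]
grip_width: 74.8
grip_force: 0.0
```

Call:
jog_arm(moves=[[[0.075,-0.002,0,-0.005,0,0,0],[0.075,0,0,0,0,0,0],[0.0,0,0,0,0,0,0],[0.0,0,0,0,0,0,0],[0.0,0,0,0,0,0,0]]])

```text
time_s: 43.55
tool_pos: [504.7, -263.3, 30.4]
eef_rot: [[-0.169, 0.986, 0.003], [0.986, 0.169, -0.004], [-0.005, 0.003, -1.0]]
ft_force: [0.0, 0.5, 0.2]
grip_width: 51.2
grip_force: 50.0
```

Call:
jog_arm(moves=[[[0.0,0,0,0.03,0,0,0],[0.0,0,0,0.04,0,0,0],[0.0,0,0,0.04,0,0,0],[0.0,0,0,0.04,0,0,0],[0.0,0.0039,0.0359,0,0,0,-0.0433],[0.0,0.0039,0.0359,0,0,0,-0.0433],[0.0,0.0039,0.0359,0,0,0,-0.0433],[0.0,0.0039,0.0359,0,0,0,-0.0433],[0.0,0.0039,0.0359,0,0,0,-0.0433],[0.0,0.0039,0.0359,0,0,0,-0.0433],[0.0,0.0039,0.0359,0,0,0,-0.0433],[0.0,0.0039,0.0359,0,0,0,-0.0433],[0.0,0.0039,0.0359,0,0,0,-0.0433],[0.0,-0.0184,0.0397,0,0,0,-0.0433],[0.0,-0.0184,0.0397,0,0,0,0],[0.0,-0.0184,0.0397,0,0,0,0],[0.0,0,0,0,0,0,0]]])

```text
time_s: 45.68
tool_pos: [481.5, 180.8, 177.9]
eef_rot: [[0.256, 0.967, -0.004], [0.967, -0.256, -0.005], [-0.006, -0.002, -1.0]]
ft_force: [0.1, -0.6, -7.6]
grip_width: 51.3
grip_force: 50.0
```

Call:
jog_arm(moves=[[[0.0,0.004,-0.0015,-0.04,0,0,0],[0.0,0,0,-0.04,0,0,0],[0.0,0,0,-0.025,0,0,0],[0.0,0,0,-0.012,0,0,0],[0.0,0,0,-0.007,0,0,0],[0.0,0,0,0,0,0,0]]])

```text
time_s: 46.42
tool_pos: [488.8, 177.3, 56.5]
eef_rot: [[0.26, 0.966, 0.001], [0.966, -0.26, -0.005], [-0.004, 0.003, -1.0]]
ft_force: [-0.9, -0.5, -7.1]
grip_width: 51.4
grip_force: 50.0
```

Call:
jog_arm(moves=[[[0.0,-0.002,0.001,-0.004,0,0,0],[0.0,0,0,0,0,0,0],[0.062,0,0,0,0,0,0],[0.062,0,0,0,0,0,0],[0.062,0,0,0,0,0,0],[0.062,0,0,0.03,0,0,0],[0.062,0,0,0.045,0,0,0],[0.062,0,0,0.045,0,0,0],[0.062,0,0,0.045,0,0,0],[0.062,0,0,0.045,0,0,0],[0.03,0,0,0.045,0,0,0],[0.03,0,0,0.04,0,0,0.157],[0.03,0.01,0.01,0,0,0,0.157],[0.03,0.01,0.01,0,0,0,0.157],[0.03,0.01,0.01,0,0,0,0.157],[0.03,0.01,0.01,0,0,0,0.157]]])

```text
time_s: 48.42
tool_pos: [526.9, 218.7, 347.7]
eef_rot: [[-0.503, 0.864, 0.005], [0.864, 0.503, -0.003], [-0.005, 0.003, -1.0]]
ft_force: [0.8, -0.2, -0.6]
grip_width: 30.1
grip_force: 0.0
```

```bash
python3 - <<'E'
from h import *
s=status.observe();print(np.round(s["tool_pos"],1))
a=snap("side","side9.png");b=snap("top","top9.png")
cv2.imwrite("pics/p9.png",np.hstack([cv2.resize(b[90:270,100:280],(400,400)),cv2.resize(a[60:200,190:330],(400,400))]))
m=(b[150:190,165:200].max(2)<60).astype(np.uint8);k,l,st,ce=cv2.connectedComponentsWithStats(m)
for i in range(1,k):
    if st[i,4]>8:print(st[i],onz("top",ce[i]+[165,150],110).round(1))
E
```

```text
[526.9 218.7 347.7]
[13 21  7  8 34] [567.9 138.1 110. ]
[ 0 37 11  3 23] [533.6 167.1 110. ]
```

View pics/p9.png

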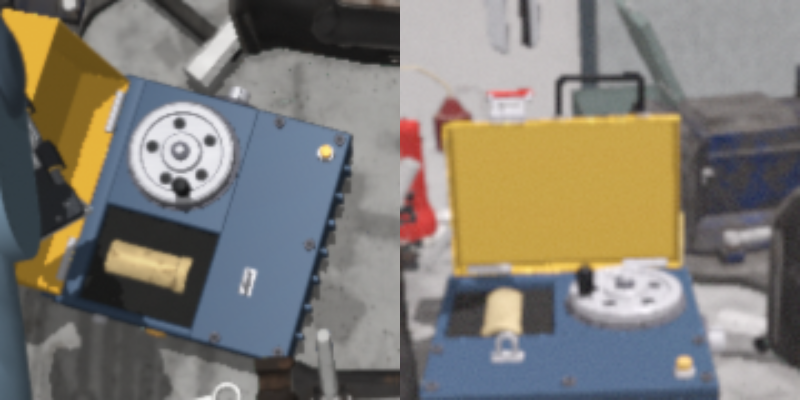

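Call:
jog_arm(moves=[[[0.03,0.0295,0.0262,0,0,0,0.157],[0.03,0.0295,0.0262,0,0,0,0.157],[0.03,0.0295,0.0262,0,0,0,0.157],[0.03,0.0295,0.0262,0,0,0,0.157],[0.03,0,0,0,0,0,0.157],[0.03,0,0,0,0,0,0]]])

```text
time_s: 49.28
tool_pos: [644.5, 323.1, 347.1]
eef_rot: [[-0.964, 0.265, 0.005], [0.265, 0.964, 0.001], [-0.004, 0.002, -1.0]]
ft_force: [0.4, -0.3, 1.0]
grip_width: 30.3
grip_force: 0.0
```

```bash
python3 - <<'E'
from h import *
from arc import arc
b=cv2.imread("pics/top9.png")[175:245,130:205].astype(float)
cv2.imwrite("pics/p10.png",cv2.resize(np.clip(b*4,0,255).astype(np.uint8),(600,560),interpolation=cv2.INTER_CUBIC))
arc(1.78,0,20)
E
```

```text
[0.0, -0.0047, -0.0176, 0.0073, 0, 0, 0], [0.0, -0.0049, -0.0181, 0.0057, 0, 0, 0], [0.0, -0.0050, -0.0185, 0.0040, 0, 0, 0], [0.0, -0.0050, -0.0188, 0.0023, 0, 0, 0], [0.0, -0.0051, -0.0189, 0.0006, 0, 0, 0], [0.0, -0.0051, -0.0189, -0.0012, 0, 0, 0], [0.0, -0.0050, -0.0187, -0.0029, 0, 0, 0], [0.0, -0.0049, -0.0184, -0.0046, 0, 0, 0], [0.0, -0.0048, -0.0179, -0.0063, 0, 0, 0], [0.0, -0.0046, -0.0173, -0.0079, 0, 0, 0], [0.0, -0.0044, -0.0166, -0.0095, 0, 0, 0], [0.0, -0.0042, -0.0157, -0.0110, 0, 0, 0], [0.0, -0.0039, -0.0147, -0.0124, 0, 0, 0], [0.0, -0.0036, -0.0136, -0.0137, 0, 0, 0], [0.0, -0.0033, -0.0123, -0.0149, 0, 0, 0], [0.0, -0.0029, -0.0110, -0.0160, 0, 0, 0], [0.0, -0.0026, -0.0096, -0.0169, 0, 0, 0], [0.0, -0.0022, -0.0081, -0.0177, 0, 0, 0], [0.0, -0.0018, -0.0065, -0.0184, 0, 0, 0], [0.0, -0.0013, -0.0049, -0.0189, 0, 0, 0],
```

View pics/p10.png

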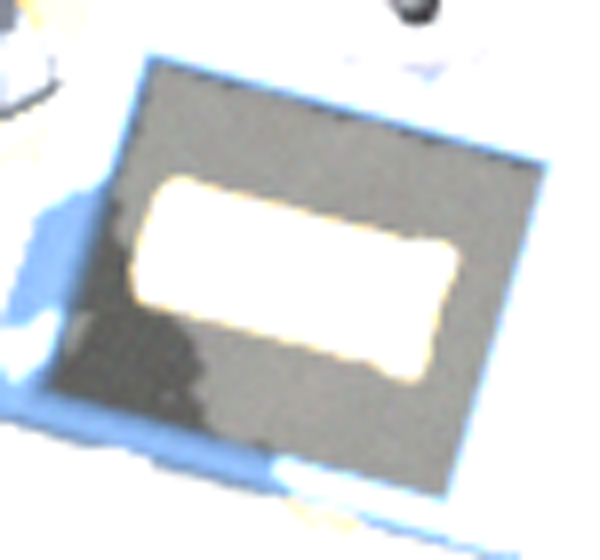

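The bush is in the well, but the screws don't show against the black rubber. I'll compare the before and after images numerically.

```bash
python3 - <<'E'
from h import *
t=[cv2.imread(f"pics/top{k}.png").astype(int).sum(2) for k in (5,6,9)]
s=[cv2.imread(f"pics/side{k}.png").astype(int).sum(2) for k in (5,6,7,9)]
def U(x,y,z): return [553.5+.2588*x-.9659*y,155.8+.9659*x+.2588*y,z]
# sample well floor grid brightness: rows uy, cols ux
for nm,ims,cam in(("top",t,"top"),("side",s,"side")):
  for i,im in enumerate(ims):
    print(nm,i)
    for y in range(24,126,8):
        pp=proj(cam,[U(x,y,24) for x in range(-52,66,8)])
        print(y,[int(im[int(round(v)),int(round(u))]) for u,v in pp])
E
```

```text
top 0
24 [146, 114, 113, 114, 113, 112, 113, 117, 116, 116, 113, 114, 113, 114, 114]
32 [133, 114, 110, 114, 113, 113, 114, 112, 118, 117, 113, 114, 113, 116, 112]
40 [133, 112, 115, 118, 114, 112, 111, 116, 112, 113, 115, 113, 113, 114, 116]
48 [130, 119, 118, 119, 112, 113, 112, 111, 112, 116, 117, 116, 113, 114, 116]
56 [192, 112, 117, 120, 114, 116, 117, 112, 115, 115, 118, 114, 113, 117, 117]
64 [155, 115, 113, 119, 118, 113, 121, 117, 116, 114, 113, 116, 113, 115, 116]
72 [153, 115, 116, 113, 112, 115, 119, 115, 116, 115, 115, 114, 114, 116, 115]
80 [152, 116, 113, 113, 115, 119, 117, 114, 115, 119, 115, 118, 113, 116, 116]
88 [146, 116, 112, 115, 115, 117, 115, 116, 119, 119, 116, 112, 116, 116, 113]
96 [144, 115, 115, 114, 116, 117, 116, 120, 118, 115, 117, 113, 113, 116, 117]
104 [135, 114, 115, 114, 111, 116, 120, 120, 113, 116, 115, 115, 112, 115, 118]
112 [134, 111, 118, 116, 113, 114, 115, 116, 116, 117, 116, 111, 113, 113, 117]
120 [131, 116, 115, 115, 116, 114, 115, 113, 115, 122, 117, 113, 114, 116, 121]
top 1
24 [147, 116, 118, 115, 116, 116, 116, 119, 119, 116, 116,
[... 5441 characters left out ...]
 384, 581, 577, 568, 461, 401, 421, 425, 406, 498, 583, 562, 551]
64 [354, 349, 376, 562, 578, 589, 459, 384, 409, 504, 574, 552, 585, 657, 650]
72 [356, 355, 395, 586, 548, 528, 488, 369, 380, 469, 543, 516, 501, 591, 647]
80 [356, 338, 376, 512, 530, 491, 427, 412, 432, 394, 421, 369, 454, 556, 619]
88 [353, 358, 349, 352, 350, 355, 344, 355, 350, 343, 360, 436, 522, 561, 581]
96 [355, 358, 358, 356, 349, 355, 368, 348, 358, 312, 380, 472, 482, 434, 369]
104 [358, 349, 360, 348, 357, 363, 359, 361, 354, 345, 247, 206, 211, 204, 208]
112 [349, 368, 354, 356, 339, 362, 357, 351, 351, 354, 247, 211, 216, 212, 200]
120 [358, 354, 353, 352, 354, 361, 350, 352, 359, 373, 350, 193, 208, 209, 206]
```

```bash
python3 - <<'E'
from h import *
def line(f,c,ang,h):
    im=cv2.imread(f).astype(int);d=np.array([np.cos(np.radians(ang)),np.sin(np.radians(ang))])
    pp=proj("top",[[c[0]+d[0]*k,c[1]+d[1]*k,7] for k in range(-h,h+1,6)])
    print([int(im[int(round(v)),int(round(u))].sum()) for u,v in pp])
line("pics/top0_raw.png",(541,-370),86.5,45);line("pics/top0_raw.png",(386,-249),109,32)
def U(x,y,z): return [553.5+.2588*x-.9659*y,155.8+.9659*x+.2588*y,z]
B=[cv2.imread(f"pics/top{k}.png").astype(float) for k in (4,5,6,9)]
c=proj("top",[U(-62,16,25),U(72,16,25),U(72,128,25),U(-62,128,25)]);m=np.zeros((384,512),np.uint8);cv2.fillConvexPoly(m,np.round(c).astype(int),1)
m=cv2.erode(m,np.ones((3,3)))
# per-pixel colour deviation in floor: channel averages, and local outliers vs empty
for i in (1,2,3):
    d=B[i]-B[0];s=d.sum(2);s=cv2.GaussianBlur(s,(3,3),0);w=s[m>0];w0=w[np.abs(w-np.median(w))<40];print(i,np.median(w),w0.std(),w0.min(),w0.max())
    if i==2:
        ys,xs=np.where((m>0)&(np.abs(s-np.median(w))>5));print(list(zip(xs,ys,s[ys,xs].round())))
E
```

```text
[275, 151, 161, 148, 153, 157, 166, 137, 130, 149, 141, 136, 118, 122, 116, 256]
[221, 211, 173, 148, 163, 154, 135, 128, 144, 138, 111]
1 1.125 0.7464551623792421 -1.9375 3.9375
2 3.9375 1.1333054069450592 1.25 9.5
[(np.int64(197), np.int64(206), np.float64(9.0)), (np.int64(195), np.int64(213), np.float64(10.0)), (np.int64(190), np.int64(229), np.float64(9.0)), (np.int64(190), np.int64(230), np.float64(9.0)), (np.int64(188), np.int64(236), np.float64(9.0)), (np.int64(188), np.int64(237), np.float64(9.0))]
3 9.6875 8.239607414386594 -27.9375 49.4375
```

```bash
python3 - <<'E'
from h import *
f=lambda n:cv2.imread(f"pics/{n}.png")
a=np.clip((f("top6")[165:250,125:215].astype(float)-30)*8,0,255).astype(np.uint8)
e=np.clip((f("top9")[165:250,125:215].astype(float)-20)*6,0,255).astype(np.uint8)
c=np.clip(f("side7")[150:195,195:270].astype(float)*3,0,255).astype(np.uint8)
g=np.clip(f("side9")[150:195,195:270].astype(float)*2,0,255).astype(np.uint8)
row1=np.hstack([cv2.resize(x,(266,250)) for x in (a,e)]+[np.vstack([cv2.resize(c,(266,125)),cv2.resize(g,(266,125))])])
s=cv2.resize(f("side8"),(399,300));t=cv2.resize(f("top9"),(399,300))
cv2.imwrite("pics/p11.png",np.vstack([row1,np.hstack([s,t])]))
E
```

```text
(no output)
```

View pics/p11.png

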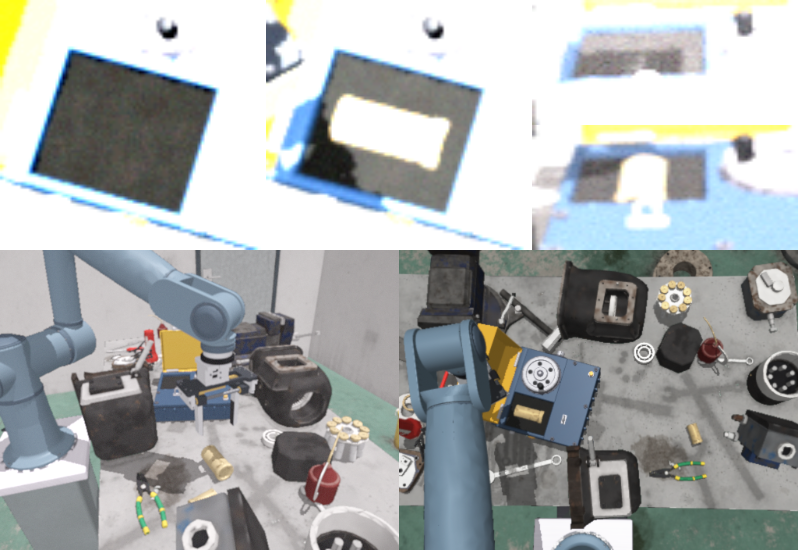

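```bash
python3 - <<'E'
from h import *
for n in("top","side"):
    im=cv2.imread(f"pics/{n}9.png");h=cv2.cvtColor(im,cv2.COLOR_BGR2HSV)
    m=((h[...,0]>12)&(h[...,0]<28)&(h[...,1]>60)&(h[...,2]>110)).astype(np.uint8)
    r=(195,230,140,192) if n=="top" else (155,185,210,240)
    w=np.zeros_like(m);w[r[0]:r[1],r[2]:r[3]]=m[r[0]:r[1],r[2]:r[3]]
    k,l,st,ce=cv2.connectedComponentsWithStats(w);i=1+st[1:,4].argmax();print(n,st[i],ce[i].round(1))
    c=(l==i).astype(np.uint8);R=cv2.minAreaRect(np.argwhere(c)[:,::-1].astype(np.float32));print(R)
def U(x,y,z): return [553.5+.2588*x-.9659*y,155.8+.9659*x+.2588*y,z]
ct=[]
# forward check: project barrel silhouettes for centre heights
for zc in (36,45.5,55):
  for n in("top","side"):
    P=[U(5+dx,68+26*np.cos(a),zc+26*np.sin(a)) for dx in(-47,47) for a in np.linspace(0,6.28,24)]
    q=proj(n,P);print(zc,n,q.min(0).round(1),q.max(0).round(1),q.mean(0).round(1),np.round(cv2.minAreaRect(q.astype(np.float32))[1],1))
E
```

```text
top [147 198  40  23 546] [166.1 208.8]
((166.09071350097656, 209.02342224121094), (37.54417419433594, 15.305028915405273), 14.470293045043945)
side [218 161  15  16 190] [225.6 168.7]
((225.0, 168.5), (15.0, 14.0), 90.0)
36 top [148.5 196.2] [190.1 224.8] [169.4 210.9] [40.4 20. ]
36 side [217.4 163. ] [235.4 191.6] [226.4 177.2] [17.2 28.7]
45.5 top [147.6 195.5] [189.5 224.4] [168.7 210.4] [40.7 20.1]
45.5 side [217.1 160.3] [235.2 188.9] [226.1 174.5] [17.3 28.6]
55 top [146.7 194.9] [188.9 223.9] [167.9 209.8] [41.1 20.3]
55 side [216.8 157.6] [235.1 186.1] [225.9 171.7] [17.4 28.6]
```

The screws have left the bench, and both were released inside the well with grip confirmed. The bush sits at floor height there, and the knob hasn't moved. Next I close the hood.

Call:
jog_arm(moves=[[[0.03,0.0005,0.0005,-0.04,0,0,0],[0.03,0,0,-0.033,0,0,0],[0.03,0,0,0,0,0,0],[0.0,0,0,0,0,0,0],[0.0,0,0,0,0,0,0],[0.0,0,0,0,0,0,0]]], squeeze=45)

```text
time_s: 50.02
tool_pos: [645.8, 323.9, 276.6]
eef_rot: [[-0.965, 0.261, 0.008], [0.261, 0.965, 0.002], [-0.007, 0.004, -1.0]]
ft_force: [0.2, -0.2, 3.5]
grip_width: 8.7
grip_force: 45.0
```

Call:
jog_arm(moves=[[[0.0,-0.0047,-0.0176,0.0073,0,0,0],[0.0,-0.0049,-0.0181,0.0057,0,0,0],[0.0,-0.005,-0.0185,0.004,0,0,0],[0.0,-0.005,-0.0188,0.0023,0,0,0],[0.0,-0.0051,-0.0189,0.0006,0,0,0],[0.0,-0.0051,-0.0189,-0.0012,0,0,0],[0.0,-0.005,-0.0187,-0.0029,0,0,0],[0.0,-0.0049,-0.0184,-0.0046,0,0,0],[0.0,-0.0048,-0.0179,-0.0063,0,0,0],[0.0,-0.0046,-0.0173,-0.0079,0,0,0]]])

```text
time_s: 51.28
tool_pos: [596.7, 141.0, 275.6]
eef_rot: [[-0.965, 0.261, 0.01], [0.261, 0.965, 0.003], [-0.009, 0.006, -1.0]]
ft_force: [-3.5, 1.9, 10.6]
grip_width: 8.5
grip_force: 45.0
```

Call:
jog_arm(moves=[[[0.0,-0.0044,-0.0166,-0.0095,0,0,0],[0.0,-0.0042,-0.0157,-0.011,0,0,0],[0.0,-0.0039,-0.0147,-0.0124,0,0,0],[0.0,-0.0036,-0.0136,-0.0137,0,0,0],[0.0,-0.0033,-0.0123,-0.0149,0,0,0],[0.0,-0.0029,-0.011,-0.016,0,0,0],[0.0,-0.0026,-0.0096,-0.0169,0,0,0],[0.0,-0.0022,-0.0081,-0.0177,0,0,0],[0.0,-0.0018,-0.0065,-0.0184,0,0,0]]])

```text
time_s: 52.4
tool_pos: [567.0, 29.8, 142.0]
eef_rot: [[-0.965, 0.261, 0.005], [0.261, 0.965, -0.004], [-0.006, -0.002, -1.0]]
ft_force: [-4.7, -7.4, 5.1]
grip_width: 8.6
grip_force: 45.0
```

Call:
jog_arm(moves=[[[0.0,-0.0013,-0.0049,-0.0189,0,0,0],[0.0,0,0,-0.001,0,0,0],[0.0,0,0,0,0,0,0]]])

```text
time_s: 52.78
tool_pos: [565.4, 24.2, 120.6]
eef_rot: [[-0.965, 0.261, 0.004], [0.261, 0.965, -0.005], [-0.005, -0.004, -1.0]]
ft_force: [-1.2, -12.0, -2.9]
grip_width: 8.6
grip_force: 45.0
```

Call:
jog_arm(moves=[[[0.0,0,0,-0.002,0,0,0],[0.0,0,0,0,0,0,0]]])

```text
time_s: 53.02
tool_pos: [565.5, 24.1, 119.9]
eef_rot: [[-0.965, 0.26, 0.003], [0.26, 0.965, -0.006], [-0.005, -0.005, -1.0]]
ft_force: [-4.7, -12.4, 3.6]
grip_width: 8.3
grip_force: 45.0
```

Call:
jog_arm(moves=[[[0.0,0,0,-0.003,0,0,0],[0.0,0,0,0,0,0,0]]])

```text
time_s: 53.28
tool_pos: [565.7, 24.0, 119.7]
eef_rot: [[-0.966, 0.26, 0.003], [0.26, 0.966, -0.006], [-0.004, -0.005, -1.0]]
ft_force: [-13.4, -11.1, 19.4]
grip_width: 8.8
grip_force: 45.0
```

Call:
jog_arm(moves=[[[0.0,0,0,-0.003,0,0,0],[0.0,0,0,0,0,0,0]]])

```text
time_s: 53.52
tool_pos: [565.8, 24.0, 119.5]
eef_rot: [[-0.966, 0.26, 0.002], [0.26, 0.966, -0.007], [-0.003, -0.006, -1.0]]
ft_force: [-22.7, -11.7, 36.6]
grip_width: 8.7
grip_force: 45.0
```

Call:
jog_arm(moves=[[[0.0,0,0,0.008,0,0,0],[0.03,0,0,0,0,0,0],[0.03,0,0,0,0,0,0],[0.03,0,0,0.035,0,0,0],[0.03,0,0,0.04,0,0,0],[0.03,0.03,0,0.04,0,0,0],[0.03,0.03,0,0.0,0,0,0],[0.03,0.03,0.03,0.0,0,0,0],[0.03,0.03,0.03,0.0,0,0,0]]])

```text
time_s: 54.65
tool_pos: [686.7, 88.5, 235.8]
eef_rot: [[-0.965, 0.261, 0.005], [0.261, 0.965, 0.002], [-0.005, 0.003, -1.0]]
ft_force: [0.5, -0.2, 0.2]
grip_width: 30.0
grip_force: 0.0
```

```bash
python3 - <<'E'
from h import *
s=status.observe();print(np.round(s["tool_pos"],1))
C={}
for n,r in (("top",(190,240,195,250)),("side",(135,195,205,250))):
    im=snap(n,n+"12.png");h=cv2.cvtColor(im,cv2.COLOR_BGR2HSV)
    m=(((h[...,0]<8)|(h[...,0]>172))&(h[...,1]>150)).astype(np.uint8);w=np.zeros_like(m);w[r[0]:r[1],r[2]:r[3]]=m[r[0]:r[1],r[2]:r[3]]
    k,l,st,ce=cv2.connectedComponentsWithStats(w)
    for i in range(1,k):
        if st[i,4]>15:print(n,st[i],ce[i]);C[n]=ce[i]
b,e=tri(C["top"],C["side"]);print(b,e)
d=b[:2]-[553.5,155.8];print("unit",.2588*d[0]+.9659*d[1],-.9659*d[0]+.2588*d[1])
E
```

```text
[686.7  88.5 235.8]
top [202 200   9  23  83] [206.         211.46987952]
side [215 154  20   3  51] [225.39215686 155.11764706]
[469.49992794  67.06423974 159.84366431] 0.8794467531461306
unit -107.44908948017537 58.170854845175725
```

Call:
jog_arm(moves=[[[0.03,-0.0352,-0.0038,0,0.0168,0.0628,0],[0.016,-0.0352,-0.0038,0,0.0168,0.0628,0],[0.016,-0.0352,-0.0038,0,0.0168,0.0628,0],[0.016,-0.0352,-0.0038,0,0.0168,0.0628,0],[0.016,-0.0352,-0.0038,0,0,0,0],[0.016,-0.0352,-0.0038,0,0,0,0],[0.016,0,0,0,0,0,0],[0.016,0,0,0,0,0,0]]], squeeze=30)

```text
time_s: 55.75
tool_pos: [474.9, 64.7, 236.2]
eef_rot: [[-0.934, 0.261, -0.242], [0.253, 0.965, 0.068], [0.252, 0.002, -0.968]]
ft_force: [-0.0, -0.1, 0.1]
grip_width: 16.3
grip_force: 0.0
```

Call:
jog_arm(moves=[[[0.016,0.0003,0.0008,-0.035,0,0,0],[0.016,0,0,-0.025,0,0,0],[0.016,0,0,-0.014,0,0,0],[0.016,0,0,0,0,0,0],[0.0,0,0,0,0,0,0],[0.0,0,0,0,0,0,0],[0.0,0,0,0,0,0,0]]])

```text
time_s: 56.62
tool_pos: [475.6, 65.5, 162.8]
eef_rot: [[-0.935, 0.261, -0.241], [0.252, 0.965, 0.067], [0.25, 0.002, -0.968]]
ft_force: [1.8, -1.4, 0.7]
grip_width: 8.9
grip_force: 30.0
```

```bash
python3 -c "
from arc import *
arc(1.13,0,10,79.4,np.arctan2(15,78))"
```

```text
[0.0, -0.0022, -0.0083, -0.0027, 0, 0, 0], [0.0, -0.0021, -0.0079, -0.0037, 0, 0, 0], [0.0, -0.0020, -0.0075, -0.0046, 0, 0, 0], [0.0, -0.0019, -0.0069, -0.0054, 0, 0, 0], [0.0, -0.0017, -0.0063, -0.0062, 0, 0, 0], [0.0, -0.0015, -0.0056, -0.0069, 0, 0, 0], [0.0, -0.0013, -0.0048, -0.0075, 0, 0, 0], [0.0, -0.0011, -0.0039, -0.0080, 0, 0, 0], [0.0, -0.0008, -0.0030, -0.0084, 0, 0, 0], [0.0, -0.0006, -0.0021, -0.0087, 0, 0, 0],
```

Call:
jog_arm(moves=[[[0.0,-0.0022,-0.0083,-0.0027,0,0,0],[0.0,-0.0021,-0.0079,-0.0037,0,0,0],[0.0,-0.002,-0.0075,-0.0046,0,0,0],[0.0,-0.0019,-0.0069,-0.0054,0,0,0],[0.0,-0.0017,-0.0063,-0.0062,0,0,0],[0.0,-0.0015,-0.0056,-0.0069,0,0,0],[0.0,-0.0013,-0.0048,-0.0075,0,0,0],[0.0,-0.0011,-0.0039,-0.008,0,0,0],[0.0,-0.0008,-0.003,-0.0084,0,0,0],[0.0,-0.0006,-0.0021,-0.0087,0,0,0],[0.0,0,0,0,0,0,0]]])

```text
time_s: 58.0
tool_pos: [461.2, 10.1, 103.0]
eef_rot: [[-0.934, 0.263, -0.242], [0.253, 0.965, 0.072], [0.252, 0.006, -0.968]]
ft_force: [1.1, 9.1, 19.6]
grip_width: 9.1
grip_force: 30.0
```

Call:
jog_arm(moves=[[[0.0,0,0,-0.003,0,0,0],[0.0,0,0,0,0,0,0]]])

```text
time_s: 58.25
tool_pos: [461.5, 10.0, 102.3]
eef_rot: [[-0.934, 0.262, -0.243], [0.252, 0.965, 0.071], [0.253, 0.005, -0.967]]
ft_force: [-4.5, 9.3, 33.9]
grip_width: 9.2
grip_force: 30.0
```

Call:
jog_arm(moves=[[[0.0,0,0,0.003,0,0,0],[0.022,0,0,0,0,0,0],[0.022,0,0,0,0,0,0],[0.022,0,0,0.03,0,0,0],[0.022,0,0,0.035,0,0,0],[0.022,0,0,0.035,0,0,0],[0.022,0.02,0.035,0.03,0,0,0],[0.022,0.03,0.035,0,0,0,0],[0.022,0.03,0.035,0,0,0,0],[0.022,0.03,0.035,0,0,0,0]]])

```text
time_s: 59.5
tool_pos: [569.8, 149.6, 228.5]
eef_rot: [[-0.933, 0.262, -0.246], [0.253, 0.965, 0.066], [0.255, -0.0, -0.967]]
ft_force: [-0.0, -0.6, 0.3]
grip_width: 22.0
grip_force: 0.0
```

```bash
cat > bead.py <<'E'
from h import *
C={}
for n,r in (("top",(195,240,200,260)),("side",(135,200,205,250))):
    im=snap(n,n+"13.png");h=cv2.cvtColor(im,cv2.COLOR_BGR2HSV)
    m=(((h[...,0]<8)|(h[...,0]>172))&(h[...,1]>150)).astype(np.uint8);w=np.zeros_like(m);w[r[0]:r[1],r[2]:r[3]]=m[r[0]:r[1],r[2]:r[3]]
    k,l,st,ce=cv2.connectedComponentsWithStats(w)
    for i in range(1,k):
        if st[i,4]>15:print(n,st[i],ce[i]);C[n]=ce[i]
b,e=tri(C["top"],C["side"]);print(b,e)
t,s=cv2.imread("pics/top13.png"),cv2.imread("pics/side13.png")
cv2.imwrite("pics/p13.png",np.hstack([cv2.resize(t[100:260,110:270],(400,400)),cv2.resize(s[110:220,190:300],(400,400))]))
E
python3 bead.py
```

```text
top [227 210   9  23  81] [231.19753086 221.22222222]
side [216 186  21   3  43] [225.37209302 186.55813953]
[454.12776353  12.30527913  95.43527982] 1.138827954613705
```

View pics/p13.png

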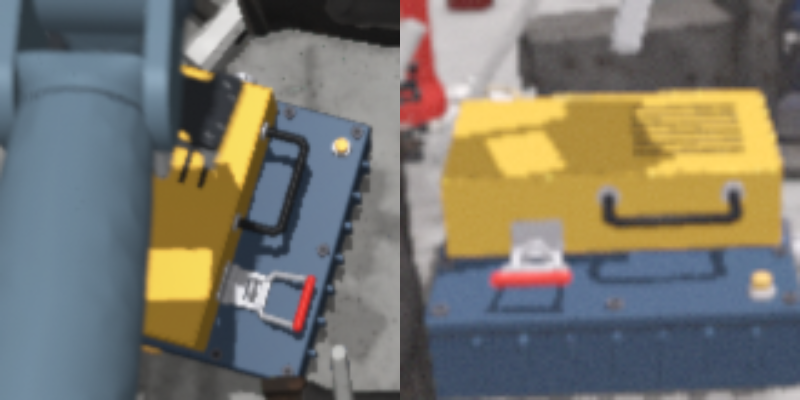

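```bash
python3 - <<'E'
from h import *
a=cv2.imread("pics/side0_raw.png").astype(int);b=cv2.imread("pics/side13.png").astype(int)
# hood front wall / bar region, before vs after: best shift
t=a[158:180,240:296].astype(np.uint8);r=cv2.matchTemplate(b[150:190,232:304].astype(np.uint8),t,cv2.TM_SQDIFF_NORMED);print(cv2.minMaxLoc(r),"expect (8,8)")
E
```

```text
(0.0015929120127111673, 0.19783730804920197, (8, 8), (15, 18)) expect (8,8)
```

The hood is shut with no shift against the start image. The hasp lies over the staple, with the bead at (531,278) in the right crop, and the arm is clear.

```bash
python3 -c "
from cell import job_done
print(job_done())"
```

```text
the job is handed in; nothing more can be done
None
```

I handed the job in at about 60 s: the wheel is left on its rub spot, the large brass bush is seen in the well, both screws found (60 and 90 mm) were released there but can't be seen against the black floor, and the hood and hasp are back in their starting positions.

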